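# Load the slide dryer

### The arm

A 6-joint arm with a two-finger parallel gripper is mounted at the origin on the work surface. World frame = base frame: x ahead of the robot, y to its left, z up, the work surface at z = 0. Lengths are in mm, angles in rad, forces in N, time in s.
With the tool pointing down it reaches from about 275 to 750 mm from the base axis. Payload 10.2 kg.
Tool frame: the origin (TCP) lies between the finger pads, 19 mm behind the fingertips; this is the grasp point; z points along the fingers, y is the direction in which the jaws open and shut (so a half turn about z gives the same grasp; the last joint's range is limited). The gripper opens to 85 mm and grips with 20 to 120 N. Pads are 22 mm wide; open, the fingers measure 114 mm over their backs; the gripper's body (76 mm by 85 mm) begins 54 mm behind the grasp point. The pads swing forward as they close: fully open they stand 13 mm farther back than shut.
Start: joints at [-1.416, 0.313, 1.498, -0, 1.331, -0.223], TCP at [193.648, -487.987, 249.994] pointing down, gripper open.
Joint ranges: [-2.94, 2.94], [-0.97, 2.17], [0.19, 2.56], [-1.23, 4.37], [0.02, 3.11], [-2.88, 2.88]. Speed limits (rad/s): [2.39, 2.39, 3.01, 3.14, 3.14, 3.14].

### API

Orientations are given as a unit quaternion [w, x, y, z].
In Python, from rig import ctrl, viewer gives the robot as it stands.
- The arm moves only by the tool drive_tool, never from a script. Its argument "rows" is a list that holds one entry, the list of rows, each a list of 6 numbers: the shift along the world's x, y, z normalised to -1 to 1, where 1 is 0.1 m, then the turn, a rotation vector about the world's x, y, z normalised to -1 to 1, where 1 is 90 degrees. A call has 1 to 10 rows; each row is the pose to reach, as a shift and turn from the pose measured when the call began; what a row does not reach only later rows make up. A row lasts 1/8 s, in which the tool goes at most 62.5 mm and 10.7 degrees, less where a joint would pass 70% of its speed; a pose out of reach is approached as far as the arm can. A call with a number of a shift or a turn outside -1 to 1 is refused whole. A call with a gripper value outside its range is refused whole. "fingers" is the opening, from -1 (shut) to 1 (fully open), set as the call begins (left out, the last holds). The fingers move at their own pace and stop on an object; "force" is the grip in N (left out, the last holds). Time passes only in rows, so rows that repeat a pose let the fingers close. It gives the time, the measured TCP pose, the force and the opening at its end, in the units of the state.
- ctrl.sense(): the state, without advancing time (a new reading comes with each control period).
- viewer.capture(name): name is "scene" or "top" or "wrist"; returns the picture (420x560x3 uint8, red, green, blue); there is no depth.
- viewer.calibration(name): a dict with "mtx" (3x3 intrinsics, pixels), "dist_coeffs" ([k1, k2, p1, p2, k3] as OpenCV has them; the pictures are not rectified), "extrinsics" (4x4, takes a point from camera to world coordinates). Camera axes: x right, y up, looking along -z (the intrinsics and any distortion apply to the point x, -y, -z); pixel columns grow to the right and rows downward; lengths in mm; the calibration is good to about 2 mm. A picture is of the moment at which its call begins: read the wrist's pose just before it. calibration takes no time and is no camera call; for the wrist camera it gives the pose at the moment of the call.
- ctrl.finish_job(): hands the job in, once; it reports no verdict.
The state is a dict: "time_s": time; "joints": joint angles; "dq": joint speeds; "tau": joint torques, N m; "eef_pos": TCP position; "ee_rot": TCP orientation; "force": force on the tool from outside, world axes, zero at the start; "wrist_torque": the same for the moment, N m; "grip_width": opening from 0.0 (shut) to 1.0 (fully open).
Only numpy, scipy, OpenCV 4.12 (cv2) and the standard library are available. Lean on these libraries where they do the work, as an engineer would, in place of code of your own. Each camera call takes 0.05 s, during which the arm holds its last target.

### The job

The stained slides have drained and are to be dried. First lift the steel jug off the slide dryer and stand it upright, its whole foot on the cork mat beside it; then take every slide carrier off the drip stand's pegs and hang it by its hook over the dryer's rail, no two carriers touching. When all of them hang there still, press the dryer's start button; do not tip over a carrier or the jug, and leave the bottles and the tip box where they are.

Things in the scene. Friction and masses are not known exactly. Their poses are not given: they have to be found in the camera images.
- dryer: grey slide dryer, a fixed box 260 mm (x) by 340 mm (y) by 55 mm high with a slotted steel top; origin at the centre of its underside, its -x side (control strip) faces the robot
- rail: the dryer's drying rail: fixed round steel bar, 10 mm in diameter, along y, 215 mm above the bench, 65 mm to +x of the dryer's centre, on 12 mm posts at y = +-155 mm that end at the bar. Origin: middle of the bar's axis; axes as the dryer's. Carriers belong between y = -140 and +140 mm; one that hangs there has its hook's apex 7 mm above the bar's axis
- start (a joint): travel of the start button, 0 = out, 0.006 m = fully down, which takes 5 N; it springs back; it counts as pressed beyond 0.0045 m
- start_top (a point): centre of the top of the white start button, 24 mm across, on the left (+y) end of the dryer's control strip; pressed straight down
- stand: fixed steel drip stand; origin under the centre of its tray, 130 (x) by 250 mm (y), 14 high. Posts and a beam 12 mm high at x = +45. Four pegs 8 mm thick point from the beam to -x, axis at z = 175 mm, y = +-32.5 and +-97.5, ending at x = -23 in an upturned tip whose top is 13 mm above the axis. Carriers hang near x = 10, apex 6 mm above the axis, their +x side to the stand's -y
- mat: cork mat, 150 mm square, 8 mm thick, fixed on the bench between the dryer and the drip stand; origin at the centre of its underside, sides along x and y
- jug: stainless steel jug, 110 mm high, 96 mm across the rim, 80 mm across the foot, 280 to 490 g, standing on the dryer's top in front of the rail at the start; origin at the centre of its underside, z up, handle towards its -x. The handle is a D of flat bar 14 mm wide (y) and 8 mm thick, its upright part at x = -80 mm from z = 32 to 98 mm
- jug_grip (a point): point in the upright part of the jug's handle, at (-80, 0, 84) mm in the jug's frame: TCP place to pinch the handle from above, pads closing along the jug's y
- carrier1: steel slide carrier, 110 to 180 g, on a peg of the drip stand; 3 or 4 are present, all alike (see carrier2, 3 too). Origin: centre of its underside; x across the bar, y along it, z up. The hook's inner apex, which bears on the bar, is at z = 146 mm. Black grip tab over it, 12 mm thick (x), 20 wide (y), z = 150 to 184: grasp from above, pads closing along x, TCP at z = 170
- carrier2: alike. The hook of every carrier: strap 3 mm thick, 20 wide (y), an inverted V whose inner sides fall at 45 degrees from the apex to x = +-12 mm; a long leg goes on down the -x side to the body; the short leg on the +x side ends at z = 117 mm with a lip flared to x = 18. So a bar enters from the +x side, through the gap between z = 117 and 84 mm, then up to the apex
- carrier3: alike. The body of every carrier: an open frame full of glass slides, 34 mm (x) by 44 (y), from z = 0 to 84 mm, the apex centred above it
- carrier4: alike: see carrier1, 2 and 3
- bottle_big: closed glass bottle with blue cap, 72 mm across, 150 mm high, a bystander beyond the mat; origin at the centre of its underside
- bottle_small: closed glass bottle with blue cap, 52 mm across, 110 mm high, a bystander; origin at the centre of its underside
- tip_box: white pipette-tip box with a clear lid, 87 by 122 by 59 mm, a bystander beyond the mat; origin at the centre of its underside

How it is judged (in metres and radians):
On the way, in this order (a step that is already met when the one before it is completed fails the run):
1. the jug stands on the mat, let go (x of jug in the frame of mat between -0.036 and 0.036 m and y of jug in the frame of mat between -0.036 and 0.036 m and height (world z) of jug between 0.004 and 0.013 m and angle between jug's own z axis and vertical below 0.1 rad and linear speed of jug below 0.03 m/s and contact force between jug and the fingers below 0.1 N), for 0.2 s.
2. every carrier hangs on the rail, let go, none touching another (x of carrier1 in the frame of rail between -0.03 and 0.03 m and y of carrier1 in the frame of rail between -0.14 and 0.14 m and z of carrier1 in the frame of rail between -0.145 and -0.131 m and contact force between each of carrier1, carrier2, carrier3, carrier4 and rail above 0.5 N and angle between each of carrier1, carrier2, carrier3, carrier4's own z axis and vertical below 0.2 rad and linear speed of each of carrier1, carrier2, carrier3, carrier4 below 0.05 m/s and contact force between each of carrier1, carrier2, carrier3, carrier4 and the fingers below 0.1 N and x of carrier2 in the frame of rail between -0.03 and 0.03 m and y of carrier2 in the frame of rail between -0.14 and 0.14 m and z of carrier2 in the frame of rail between -0.145 and -0.131 m and x of carrier3 in the frame of rail between -0.03 and 0.03 m and y of carrier3 in the frame of rail between -0.14 and 0.14 m and z of carrier3 in the frame of rail between -0.145 and -0.131 m and x of carrier4 in the frame of rail between -0.03 and 0.03 m and y of carrier4 in the frame of rail between -0.14 and 0.14 m and z of carrier4 in the frame of rail between -0.145 and -0.131 m and horizontal distance between carrier1 and carrier2 above 0.045 m and horizontal distance between each of carrier1, carrier2 and carrier3 above 0.045 m and horizontal distance between each of carrier1, carrier2, carrier3 and carrier4 above 0.045 m), for 0.3 s.
3. the start button is pressed while all carriers hang there (all of step 2 and value of joint start above 0.0045 m), for 0.02 s.
At the end, for the whole second after the job is handed in: The jug stands upright at rest on the mat, centre within 36 mm of the mat's along either side; every carrier hangs by its hook on the rail within 140 mm of its middle, at rest, within 11 degrees of upright, 45 mm or more apart centre to centre; start was pressed after that and is out (all of step 2 and x of jug in the frame of mat between -0.036 and 0.036 m and y of jug in the frame of mat between -0.036 and 0.036 m and height (world z) of jug between 0.004 and 0.013 m and angle between jug's own z axis and vertical below 0.1 rad and linear speed of jug below 0.03 m/s and value of joint start below 0.002 m); the robot touches nothing.
It fails at once if a carrier hangs on the rail while the jug is still on the dryer (contact force between any of carrier1, carrier2, carrier3, carrier4 and rail above 0.5 N and height (world z) of jug above 0.03 m and x of jug in the frame of dryer between -0.14 and 0.14 m and y of jug in the frame of dryer between -0.18 and 0.18 m).
It fails at once if the jug is tipped (angle between jug's own z axis and vertical above 0.6 rad).
It fails at once if a carrier is tipped over (angle between any of carrier1, carrier2, carrier3, carrier4's own z axis and vertical above 0.8 rad).
It fails at once if a bystander is disturbed (distance of any of bottle_big, bottle_small, tip_box from where it was at the start of the episode above 0.03 m).
Of carrier1, carrier2, carrier3, carrier4 only 3 to 4 are there at a start; the rules pass over those that are not, and their reading is None.
At some moment in a run one of jug may be knocked a few centimetres aside while the robot is not near it.
It also fails if it takes over 208 s, if anything falls off the work surface, if the arm or the gripper's body presses on something with over 40 N, if the wrist force passes 120 N, or if a joint passes its speed limit or range.

## Working session

There is one attempt and no reset: what is moved stays moved. The work goes in short steps, Python scripts to look and compute and a tool call to move; the robot and the scene stay as the last step left them, time stands still between calls to the robot, and variables do not carry over. Pictures are saved under pics/ and viewed, and the job is handed in when it is done.

Besides the shell and the picture viewer there is one more tool, called after "Request:" by a JSON object that holds its "api" and its "payload", one argument or row to a line. drive_tool: Moves the arm, as the interface text tells. Scaled input: -1 to 1 covers 0.1 m each way for a shift and 90 degrees each way for a turn. Its arguments: {"type":"object","properties":{"rows":{"type":"array","items":{"type":"array","items":{"type":"array","items":{"type":"number"}}}},"fingers":{"type":"number"},"force":{"type":"number"}},"required":["rows"]}

```bash
ls; mkdir -p pics; python3 - <<'E'
from rig import ctrl, viewer
import cv2
print(ctrl.sense())
for n in ["scene","top","wrist"]:
    im=viewer.capture(n); cv2.imwrite(f"pics/{n}0.png",im[:,:,::-1])
    c=viewer.calibration(n); print(n,c)
E
```

```text
pics
{'time_s': 0.0, 'joints': array([-1.41639675e+00,  3.13460508e-01,  1.49846172e+00,  2.38059402e-05,
        1.33099359e+00, -2.23375979e-01]), 'dq': array([ 0.0006251 , -0.00053099,  0.00027521,  0.00114672, -0.00037212,
       -0.00157485]), 'tau': array([ 9.24233827e-04, -4.12265396e+01, -2.59744585e+01, -1.22190795e-04,
        4.14663096e-03, -9.41474354e-06]), 'eef_pos': array([ 193.61616999, -487.73642899,  249.42040841]), 'ee_rot': array([-6.60790598e-04,  9.82213998e-01,  1.87763748e-01,  3.43658878e-05]), 'force': array([0.73127074, 0.16664562, 0.42504261]), 'wrist_torque': array([ 0.0048021 , -0.0011229 , -0.00155873]), 'grip_width': 0.9984320244581356}
scene {'mtx': array([[488.66312601,   0.        , 278.51195765],
       [  0.        , 488.66312601, 213.17059767],
       [  0.        ,   0.        ,   1.        ]]), 'dist_coeffs': array([-0.06423012,  0.        ,  0.        ,  0.        ,  0.        ]), 'extrinsics': array([[-1.95035969e-01, -8.32788043e-01,  5.18097525e-01,
         1.34281421e+03],
       [ 9.80735117e-01, -1.59703464e-01,  1.12487487e-01,
      
[... 712 characters left out ...]
       [ 0.00000000e+00,  0.00000000e+00,  0.00000000e+00,
         1.00000000e+00]])}
wrist {'mtx': array([[353.88729548,   0.        , 283.64436778],
       [  0.        , 353.88729548, 205.4611962 ],
       [  0.        ,   0.        ,   1.        ]]), 'dist_coeffs': array([-0.05878675,  0.        ,  0.        ,  0.        ,  0.        ]), 'extrinsics': array([[ 3.67869180e-01,  8.91846370e-01,  2.63215345e-01,
         2.60694770e+02],
       [-9.29877248e-01,  3.52593671e-01,  1.04909520e-01,
        -4.62183636e+02],
       [ 7.55109469e-04, -2.83350940e-01,  9.59015993e-01,
         3.73779810e+02],
       [ 0.00000000e+00,  0.00000000e+00,  0.00000000e+00,
         1.00000000e+00]])}
```

View pics/scene0.png

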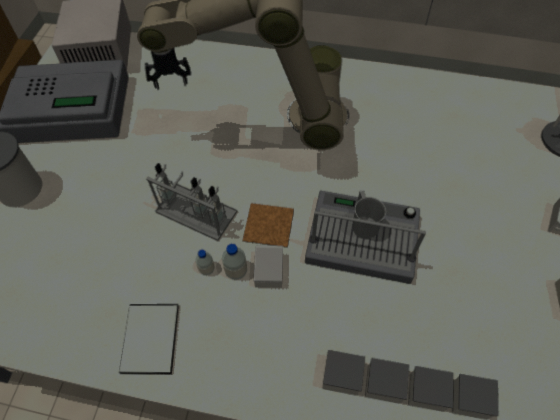

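View pics/top0.png

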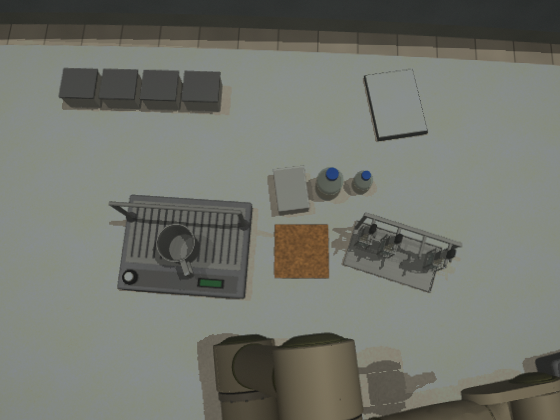

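View pics/wrist0.png

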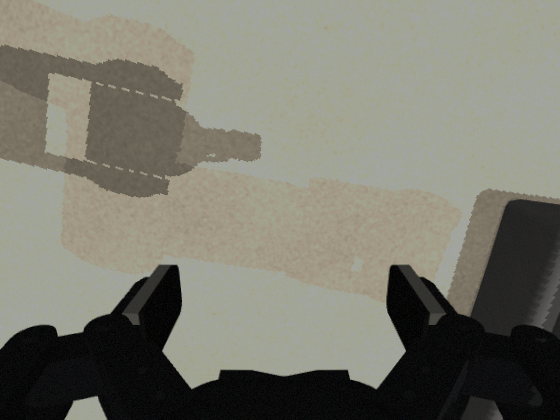

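The top view shows the dryer (187,247), jug (177,245), mat (302,251) and stand (400,250) with 3 carriers, by their black tabs. Next I'll take enlarged crops and write helper code.

```bash
cat > h.py <<'E'
import numpy as np, cv2
from rig import ctrl, viewer
F=np.diag([1,-1,-1.])
def ray(c,uv):
    p=cv2.undistortPoints(np.array([[uv]],float),c['mtx'],c['dist_coeffs'])[0,0]
    E=np.array(c['extrinsics']); d=E[:3,:3]@np.array([p[0],-p[1],-1.]); return E[:3,3],d/np.linalg.norm(d)
def onz(c,uv,z):
    o,d=ray(c,uv); return o+d*(z-o[2])/d[2]
def proj(c,P):
    E=np.array(c['extrinsics']); q=(np.atleast_2d(P)-E[:3,3])@E[:3,:3]; q=q@F
    return cv2.projectPoints(q.reshape(-1,1,3),np.zeros(3),np.zeros(3),c['mtx'],c['dist_coeffs'])[0][:,0]
def tri(rays):
    A=np.zeros((3,3));b=np.zeros(3)
    for o,d in rays:
        M=np.eye(3)-np.outer(d,d);A+=M;b+=M@o
    X=np.linalg.solve(A,b); return X,[float(np.linalg.norm((np.eye(3)-np.outer(d,d))@(X-o))) for o,d in rays]
def crop(im,x,y,w,h,s,fn):
    cv2.imwrite(fn,cv2.resize(im[y:y+h,x:x+w,::-1],None,fx=s,fy=s,interpolation=cv2.INTER_CUBIC))
E
python3 - <<'E'
from h import *
t=cv2.imread('pics/top0.png')[:,:,::-1]; s=cv2.imread('pics/scene0.png')[:,:,::-1]
crop(t,330,190,150,110,5,'pics/tstand.png');crop(t,105,180,160,120,5,'pics/tdry.png')
crop(s,140,150,160,120,5,'pics/sstand.png');crop(s,295,180,140,105,5,'pics/sdry.png')
E
```

```text
(no output)
```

View pics/tstand.png

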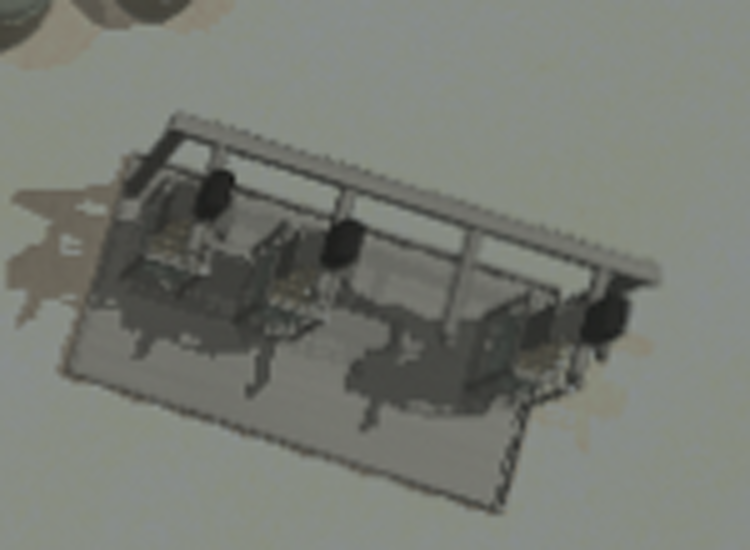

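View pics/tdry.png

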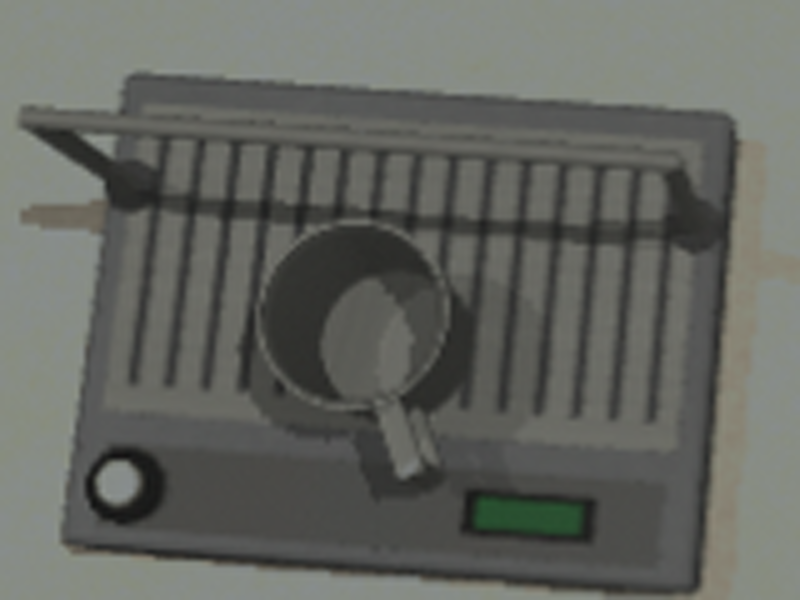

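View pics/sstand.png

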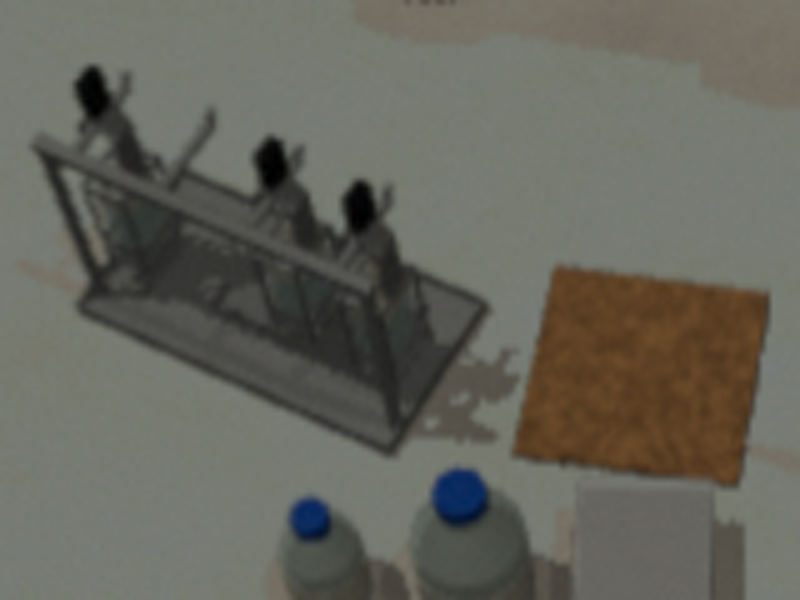

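View pics/sdry.png

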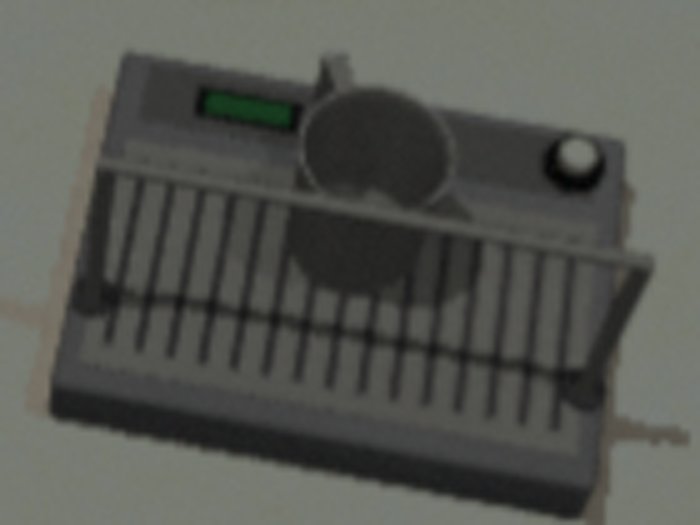

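```bash
python3 - <<'E'
from h import *
np.set_printoptions(precision=1,suppress=True)
ct=viewer.calibration('top');cs=viewer.calibration('scene')
P={'rail+':((109,203.4),(425.4,232)),'rail-':((241,212),(315,212.4)),'tabA':((373,229),(211.8,191.4)),'tabB':((399,238.6),(194.4,182.4)),'tabC':((451,253.4),(158.4,168.6)),'rim':((175.6,243),(370,208.3)),'btn':((128,276.4),(410.6,211)),
'beam+':((330+175/5,190+120/5),(140+380/5,150+290/5)),'beam-':((330+658/5,190+270/5),(140+38/5,150+145/5))}
for k,(a,b) in P.items():
    X,r=tri([ray(ct,a),ray(cs,b)]); print(k,X,np.array(r))
t=cv2.imread('pics/top0.png');s=cv2.imread('pics/scene0.png')
for n,im,c in(('top',t,ct),('scene',s,cs)):
    h=cv2.cvtColor(im,cv2.COLOR_BGR2HSV); m=((h[...,0]<20)&(h[...,1]>110)&(h[...,2]>60)).astype(np.uint8)
    k,l,st,ce=cv2.connectedComponentsWithStats(m); i=1+np.argmax(st[1:,4]); pts=cv2.findContours((l==i).astype(np.uint8),0,1)[0][0]
    bx=cv2.approxPolyDP(pts,8,True)[:,0]; cc=[onz(c,p,8) for p in bx.astype(float)]; print(n,'mat',bx.tolist(),np.array(cc),onz(c,ce[i],8))
# jug handle end top view, z~ 98+55+4
print('handle end',onz(ct,(105+390/5,180+402/5),155),onz(ct,(105+408/5,180+475/5),155), 'rim',onz(ct,(175.6,243),165))
for u in [(105+130/5,180+75/5),(105+735/5,180+118/5),(105+700/5,180+590/5),(105+65/5,180+545/5)]: print('dry',onz(ct,u,55 if u[1]<280 else 0))
for u in [(330+68/5,190+375/5),(330+500/5,190+512/5)]: print('stand',onz(ct,u,14))
E
```

```text
rail+ [591.9 387.7 211.5] [0.1 0.1]
rail- [585.   68.1 209.2] [1.2 1.2]
tabA [ 560.3 -250.7  194.9] [0.4 0.4]
tabB [ 539.1 -312.4  196.9] [1. 1.]
tabC [ 508.7 -438.7  196.5] [0.1 0.1]
rim [510.  228.3 163.3] [0.5 0.5]
btn [429.6 369.   65.1] [0.4 0.4]
beam+ [ 601.3 -232.2  170.5] [3.2 3.2]
beam- [ 536.5 -472.9  170.7] [1.7 1.7]
top mat [[275, 225], [275, 276], [328, 276], [327, 225]] [[ 595.8  -10.2    8. ]
 [ 453.9  -16.9    8. ]
 [ 460.2 -161.8    8. ]
 [ 602.1 -155.4    8. ]] [525.8 -85.7   8. ]
scene mat [[251, 204], [243, 240], [286, 246], [292, 209]] [[ 465.7 -161.1    8. ]
 [ 608.2 -155.3    8. ]
 [ 603.3  -12.5    8. ]
 [ 459.2  -19.2    8. ]] [535.5 -85.9   8. ]
handle end [469.  207.6 155. ] [433.7 195.7 155. ] rim [509.8 227.4 165. ]
dry [653.1 389.1  55. ]
dry [643.3  53.9  55. ]
dry [391.   62.2   0. ]
dry [398.1 415.    0. ]
stand [ 491.5 -203.2   14. ]
stand [ 426.3 -440.5   14. ]
```

Two views agree: 3 carriers on the pegs (tabs at about (560,-251), (539,-312), (509,-439)), rail middle ≈(588,228), jug ≈(510,228), mat ≈(530,-86), and heights plausible. Now I'll head to the jug for a wrist look.

Request:
{"api": "drive_tool", "payload": {
  "rows": [
    [[0.15, 0.5, 0.3, 0, 0, 0], [0.3, 1, 0.6, 0, 0, 0], [0.3, 1, 0.6, 0, 0, 0]]
  ]
}}

```text
time_s: 0.52
eef_pos: [224.6, -386.2, 311.9]
ee_rot: [0.002, 0.982, 0.189, 0.0]
force: [0.7, -0.6, 0.7]
grip_width: 0.999
```

Request:
{"api": "drive_tool", "payload": {
  "rows": [
    [[0.15, 0.5, 0.3, 0, 0, 0], [0.3, 1, 0.5, 0, 0, 0], [0.3, 1, 0.5, 0, 0, 0]]
  ]
}}

```text
time_s: 0.9
eef_pos: [255.3, -284.9, 363.1]
ee_rot: [0.003, 0.982, 0.19, 0.001]
force: [0.3, -0.1, -0.6]
grip_width: 0.998
```

Request:
{"api": "drive_tool", "payload": {
  "rows": [
    [[0.15, 0.5, 0, 0, 0, 0], [0.3, 1, 0, 0, 0, 0], [0.3, 1, 0, 0, 0, 0]]
  ]
}}

```text
time_s: 1.27
eef_pos: [285.8, -183.7, 362.7]
ee_rot: [0.003, 0.981, 0.192, 0.001]
force: [0.2, -1.1, -0.1]
grip_width: 0.999
```

Request:
{"api": "drive_tool", "payload": {
  "rows": [
    [[0.15, 0.5, 0, 0, 0, 0], [0.3, 1, 0, 0, 0, 0], [0.3, 1, 0, 0, 0, 0]]
  ]
}}

```text
time_s: 1.65
eef_pos: [316.5, -82.5, 362.1]
ee_rot: [0.003, 0.981, 0.194, 0.0]
force: [-1.1, -0.4, 0.8]
grip_width: 0.997
```

Request:
{"api": "drive_tool", "payload": {
  "rows": [
    [[0.15, 0.5, 0, 0, 0, 0], [0.3, 1, 0, 0, 0, 0], [0.3, 1, 0, 0, 0, 0]]
  ]
}}

```text
time_s: 2.02
eef_pos: [347.3, 18.4, 361.4]
ee_rot: [0.002, 0.981, 0.196, -0.0]
force: [-0.0, 0.2, -0.6]
grip_width: 1.006
```

Request:
{"api": "drive_tool", "payload": {
  "rows": [
    [[0.15, 0.5, 0, 0, 0, 0], [0.3, 1, 0, 0, 0, 0], [0.3, 1, 0, 0, 0, 0]]
  ]
}}

```text
time_s: 2.4
eef_pos: [378.5, 118.6, 360.4]
ee_rot: [0.002, 0.98, 0.197, -0.002]
force: [0.4, 0.2, -1.1]
grip_width: 0.998
```

Request:
{"api": "drive_tool", "payload": {
  "rows": [
    [[0.2, 0.7, 0, 0, 0, 0], [0.2, 0.7, 0, 0, 0, 0], [0.2, 0.7, 0, 0, 0, 0], [0.2, 0.7, 0, 0, 0, 0]]
  ]
}}

```text
time_s: 2.9
eef_pos: [398.8, 186.8, 360.4]
ee_rot: [0.002, 0.981, 0.196, -0.002]
force: [0.6, -0.2, 0.3]
grip_width: 0.999
```

```bash
python3 - <<'E'
from h import *
import pickle
c=viewer.calibration('wrist'); im=viewer.capture('wrist'); cv2.imwrite('pics/w1.png',im[:,:,::-1]); pickle.dump(c,open('w1.pkl','wb'))
im=viewer.capture('top'); cv2.imwrite('pics/t1.png',im[:,:,::-1])
print(ctrl.sense()['eef_pos'])
E
```

```text
[398.6101     187.29573671 360.56137327]
```

View pics/w1.png

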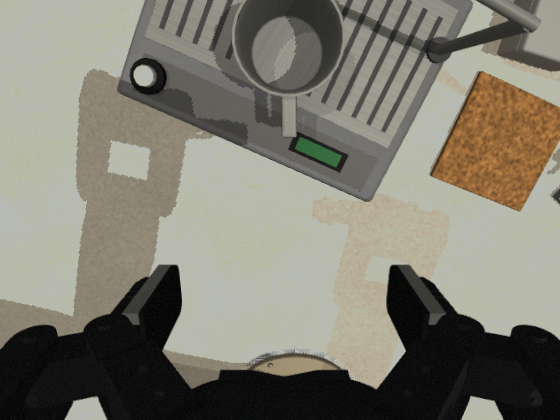

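```bash
python3 - <<'E'
from h import *
import pickle
np.set_printoptions(precision=1,suppress=True)
c=pickle.load(open('w1.pkl','rb'))
im=cv2.imread('pics/w1.png');crop(im[:,:,::-1],220,0,150,150,5,'pics/w1c.png')
a=onz(c,(289.5,136),157);b=onz(c,(289,97),157);print(a,b,np.arctan2(*(b-a)[[1,0]]))
l=onz(c,(233,35),165);r=onz(c,(344,35),165);print('rim l r',l,r,(l+r)/2,np.linalg.norm(l-r))
for u in [(118,90),(372,201)]: print('dry',onz(c,u,55),onz(c,u,0))
print('btn',onz(c,(148,76),65))
for u in [(431,174),(482,71),(521,210)]: print('mat',onz(c,u,8))
E
```

```text
[438.9 195.4 157. ] [470.4 209.1 157. ] 0.4103468631421994
rim l r [498.8 271.8 165. ] [534.4 186.3 165. ] [516.6 229.  165. ] 92.6354336457156
dry [404.  396.3  55. ] [396.1 419.6   0. ]
dry [395.8  61.4  55. ] [386.9  41.8   0. ]
btn [432.9 364.1  65. ]
mat [454.7 -14.4   8. ]
mat [601.3 -11.2   8. ]
mat [ 460.3 -165.3    8. ]
```

View pics/w1c.png

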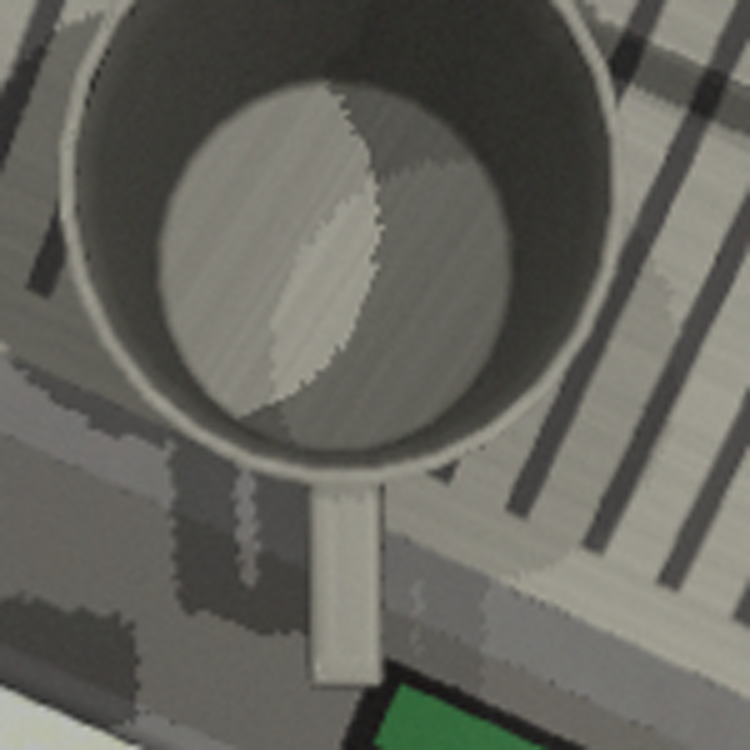

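Request:
{"api": "drive_tool", "payload": {
  "rows": [
    [[0.44, 0.1, -0.6, 0, 0, 0], [0.44, 0.1, -1, 0, 0, 0], [0.44, 0.1, -1, 0, 0, 0], [0.44, 0.1, -1, 0, 0, 0]]
  ]
}}

```text
time_s: 3.5
eef_pos: [443.1, 197.1, 262.9]
ee_rot: [0.002, 0.981, 0.196, 0.0]
force: [0.0, 0.5, 1.6]
grip_width: 0.998
```

```bash
python3 - <<'E'
from h import *
np.set_printoptions(precision=1,suppress=True)
c=viewer.calibration('wrist'); im=viewer.capture('wrist'); cv2.imwrite('pics/w2.png',im[:,:,::-1])
s=ctrl.sense();print(s['eef_pos'],s['ee_rot']); print(proj(c,[s['eef_pos']*[1,1,0]+[0,0,157]]))
E
```

```text
[443.1 197.2 263.1] [0.  1.  0.2 0. ]
[[281.2 210.6]]
```

View pics/w2.png

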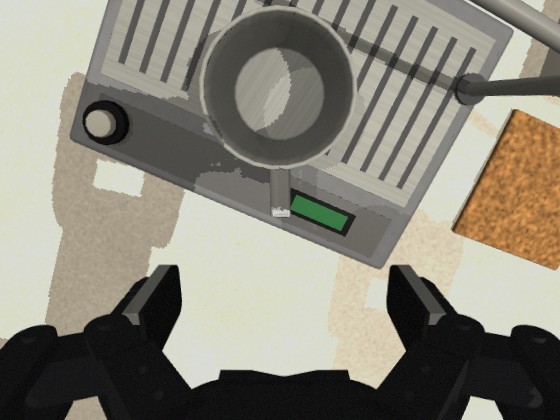

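The handle end is at (281,211), exactly under the projected TCP (281,210.6). I'll descend 124 mm and grip.

Request:
{"api": "drive_tool", "payload": {
  "rows": [
    [[0, 0, -0.5, 0, 0, 0], [0, 0, -0.9, 0, 0, 0], [0, 0, -0.9, 0, 0, 0], [0, 0, -0.9, 0, 0, 0]]
  ]
}}

```text
time_s: 4.05
eef_pos: [444.3, 197.4, 175.7]
ee_rot: [0.002, 0.981, 0.196, 0.003]
force: [0.0, -0.1, 0.6]
grip_width: 1.003
```

Request:
{"api": "drive_tool", "payload": {
  "rows": [
    [[0, 0, -0.15, 0, 0, 0], [0, 0, -0.34, 0, 0, 0], [0, 0, -0.34, 0, 0, 0]]
  ]
}}

```text
time_s: 4.42
eef_pos: [444.0, 197.3, 141.3]
ee_rot: [0.002, 0.981, 0.196, 0.002]
force: [-0.2, -1.0, 0.6]
grip_width: 1.001
```

Request:
{"api": "drive_tool", "payload": {
  "rows": [
    [[0, 0, 0, 0, 0, 0], [0, 0, 0, 0, 0, 0], [0, 0, 0, 0, 0, 0], [0, 0, 0, 0, 0, 0], [0, 0, 0, 0, 0, 0], [0, 0, 0, 0, 0, 0], [0, 0, 0, 0, 0, 0], [0, 0, 0, 0, 0, 0]]
  ],
  "fingers": -1,
  "force": 100
}}

```text
time_s: 5.42
eef_pos: [444.1, 197.6, 141.6]
ee_rot: [0.002, 0.981, 0.196, 0.002]
force: [-2.0, 3.4, 5.3]
grip_width: 0.141
```

Request:
{"api": "drive_tool", "payload": {
  "rows": [
    [[0, 0, 0.1, 0, 0, 0], [0, 0, 0.2, 0, 0, 0], [0, 0, 0.35, 0, 0, 0], [0, 0, 0.5, 0, 0, 0], [0, 0, 0.65, 0, 0, 0], [0, 0, 0.8, 0, 0, 0], [0, 0, 0.8, 0, 0, 0]]
  ]
}}

```text
time_s: 6.3
eef_pos: [444.5, 197.7, 222.8]
ee_rot: [0.002, 0.981, 0.196, 0.004]
force: [-0.3, -0.2, -5.2]
grip_width: 0.148
```

```bash
python3 - <<'E'
from h import *
s=ctrl.sense();print(s['eef_pos'],s['force'],s['grip_width'])
im=viewer.capture('wrist'); cv2.imwrite('pics/w3.png',im[:,:,::-1])
im=viewer.capture('scene'); crop(im,280,130,160,150,5,'pics/s3.png')
E
```

```text
[444.52406673 197.66808431 222.84872161] [-0.2820634  -0.15934453 -5.18304791] 0.14756629303866337
```

View pics/w3.png

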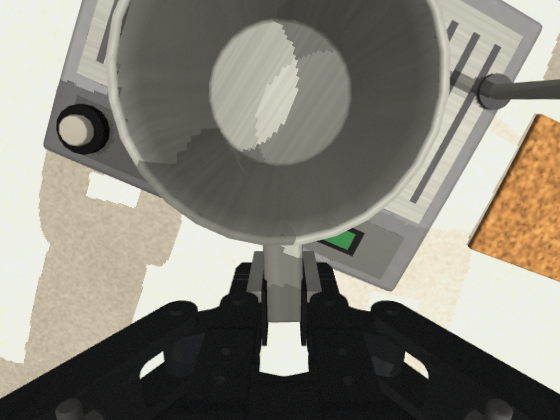

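View pics/s3.png

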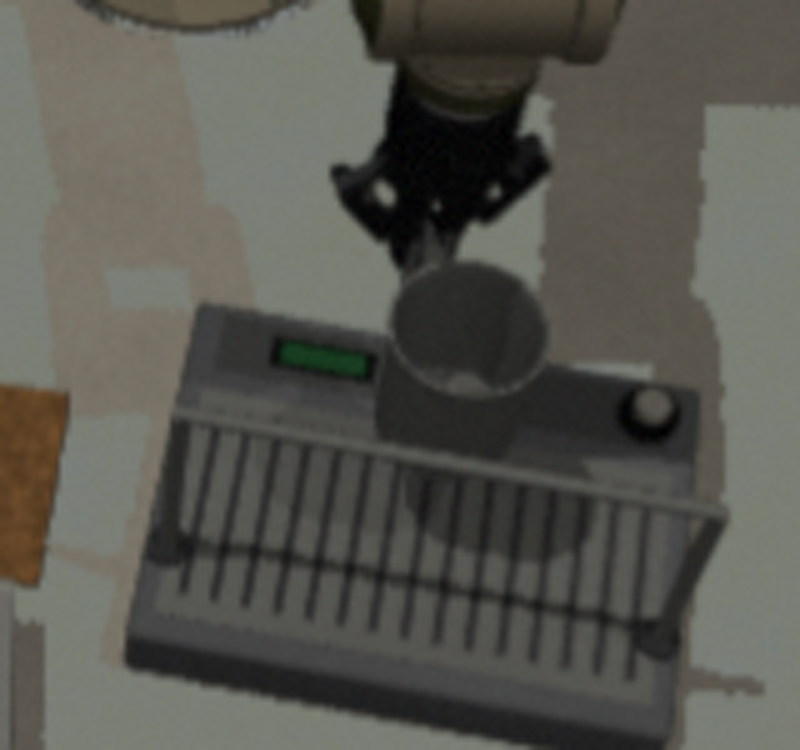

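The jug hangs level, clear of the dryer. I'll carry it to the mat.

Request:
{"api": "drive_tool", "payload": {
  "rows": [
    [[-0.1, -0.2, 0, 0, 0, 0], [-0.2, -0.4, 0, 0, 0, 0], [-0.2, -0.6, 0, 0, 0, 0], [-0.2, -0.8, 0, 0, 0, 0], [-0.2, -1, 0, 0, 0, 0]]
  ]
}}

```text
time_s: 7.02
eef_pos: [423.5, 96.8, 220.7]
ee_rot: [0.002, 0.981, 0.196, 0.001]
force: [0.4, -0.2, -4.5]
grip_width: 0.147
```

Request:
{"api": "drive_tool", "payload": {
  "rows": [
    [[0, -0.25, 0, 0, 0, 0], [0, -0.5, 0, 0, 0, 0], [0, -0.75, 0, 0, 0, 0], [0, -1, 0, 0, 0, 0]]
  ]
}}

```text
time_s: 7.52
eef_pos: [423.2, -3.9, 220.1]
ee_rot: [0.002, 0.981, 0.196, 0.001]
force: [1.2, -0.9, -5.0]
grip_width: 0.144
```

Request:
{"api": "drive_tool", "payload": {
  "rows": [
    [[0.1, -0.25, 0, 0, 0, 0], [0.2, -0.5, -0.1, 0, 0, 0], [0.3, -0.75, -0.25, 0, 0, 0], [0.3, -1, -0.4, 0, 0, 0], [0.3, -1, -0.5, 0, 0, 0], [0.3, -1, -0.5, 0, 0, 0]]
  ]
}}

```text
time_s: 8.28
eef_pos: [452.7, -103.4, 169.3]
ee_rot: [0.001, 0.981, 0.196, 0.0]
force: [0.6, 0.9, -4.8]
grip_width: 0.146
```

```bash
python3 - <<'E'
from h import *
np.set_printoptions(precision=1,suppress=True)
s=ctrl.sense();print(s['eef_pos'],s['ee_rot'],s['force'],s['grip_width'])
c=viewer.calibration('wrist');im=viewer.capture('wrist'); cv2.imwrite('pics/w4.png',im[:,:,::-1])
im=viewer.capture('top'); crop(im,240,150,160,150,5,'pics/t4.png')
E
```

```text
[ 452.7 -103.4  169.3] [0.  1.  0.2 0. ] [ 0.6  0.9 -4.8] 0.14619214904126746
```

View pics/w4.png

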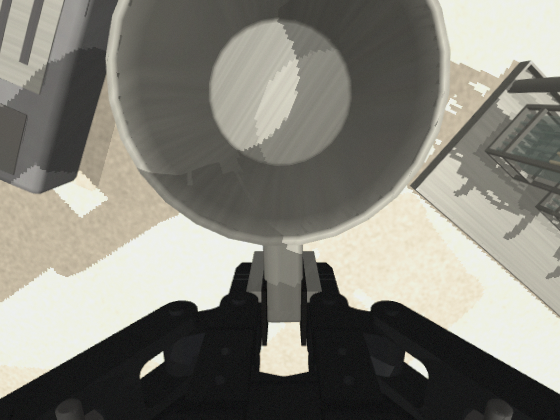

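View pics/t4.png

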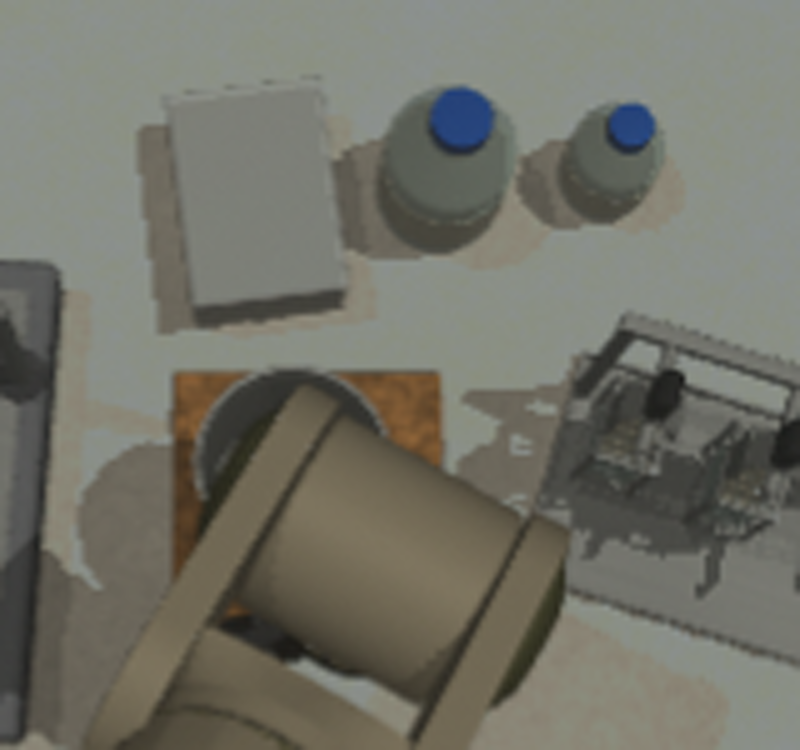

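Request:
{"api": "drive_tool", "payload": {
  "rows": [
    [[0.03, -0.15, 0, 0, 0, 0], [0.03, -0.15, -0.15, 0, 0, 0], [0.03, -0.15, -0.3, 0, 0, 0], [0.03, -0.15, -0.45, 0, 0, 0], [0.03, -0.15, -0.6, 0, 0, 0], [0.03, -0.15, -0.65, 0, 0, 0], [0.03, -0.15, -0.68, 0, 0, 0], [0.03, -0.15, -0.71, 0, 0, 0], [0.03, -0.15, -0.73, 0, 0, 0], [0.03, -0.15, -0.73, 0, 0, 0]]
  ]
}}

```text
time_s: 9.62
eef_pos: [456.3, -118.4, 97.5]
ee_rot: [0.002, 0.981, 0.196, 0.001]
force: [-0.9, 0.1, -4.6]
grip_width: 0.14
```

Request:
{"api": "drive_tool", "payload": {
  "rows": [
    [[0, 0, -0.01, 0, 0, 0], [0, 0, -0.02, 0, 0, 0], [0, 0, -0.03, 0, 0, 0], [0, 0, -0.03, 0, 0, 0]]
  ]
}}

```text
time_s: 10.12
eef_pos: [456.3, -118.6, 94.8]
ee_rot: [0.002, 0.981, 0.196, 0.001]
force: [-4.1, -0.8, 2.8]
grip_width: 0.142
```

Request:
{"api": "drive_tool", "payload": {
  "rows": [
    [[0, 0, 0, 0, 0, 0], [0, 0, 0, 0, 0, 0], [0, 0, 0, 0, 0, 0], [0, 0, 0, 0, 0, 0], [0, 0, 0, 0, 0, 0], [0, 0, 0, 0, 0, 0]]
  ],
  "fingers": 0
}}

```text
time_s: 10.88
eef_pos: [456.3, -118.6, 94.8]
ee_rot: [0.002, 0.98, 0.197, 0.001]
force: [0.1, -0.8, 0.6]
grip_width: 0.503
```

Request:
{"api": "drive_tool", "payload": {
  "rows": [
    [[0, 0, 0.3, 0, 0, 0], [0, 0, 0.7, 0, 0, 0], [0, 0, 1, 0, 0, 0], [0, 0, 1, 0, 0, 0]]
  ]
}}

```text
time_s: 11.38
eef_pos: [457.1, -118.9, 196.7]
ee_rot: [0.003, 0.98, 0.197, 0.003]
force: [0.5, 0.6, -0.3]
grip_width: 0.5
```

Request:
{"api": "drive_tool", "payload": {
  "rows": [
    [[0, -0.2, 0.5, 0, 0, 0], [-0.2, -0.3, 1, 0, 0, 0], [-0.4, -0.3, 1, 0, 0, 0], [-0.4, -0.3, 1, 0, 0, 0]]
  ]
}}

```text
time_s: 11.88
eef_pos: [416.4, -148.9, 296.1]
ee_rot: [0.003, 0.981, 0.196, 0.003]
force: [0.1, -0.5, 0.3]
grip_width: 0.498
```

```bash
python3 - <<'E'
from h import *
np.set_printoptions(precision=1,suppress=True)
import pickle
s=ctrl.sense();print(s['eef_pos'],s['ee_rot'],s['force'],s['grip_width'])
c=viewer.calibration('wrist');im=viewer.capture('wrist'); cv2.imwrite('pics/w5.png',im[:,:,::-1]);pickle.dump(c,open('w5.pkl','wb'))
E
```

```text
[ 416.4 -148.9  296.1] [0.  1.  0.2 0. ] [ 0.1 -0.5  0.3] 0.4978171395458112
```

View pics/w5.png

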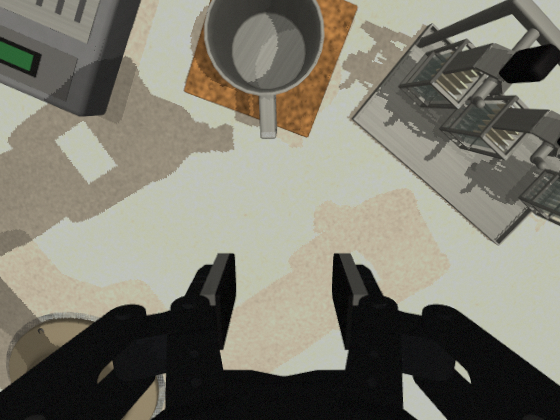

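```bash
python3 - <<'E'
from h import *
np.set_printoptions(precision=1,suppress=True)
import pickle
c=pickle.load(open('w5.pkl','rb'))
a=onz(c,(184,88),8);b=onz(c,(306,136),8);d=onz(c,(358,7),8);print(a,b,d,(a+d)/2)
l=onz(c,(206,40),118);r=onz(c,(324,40),118);print('rim chord',l,r,(l+r)/2,np.linalg.norm(l-r))
e=onz(c,(268,137),102+0);print('handle end',e,'centre',e+84*np.array([.92,.39,0]))
E
```

```text
[456.3 -15.7   8. ] [ 459.3 -162.8    8. ] [ 606.2 -159.7    8. ] [531.2 -87.7   8. ]
rim chord [504.6 -48.3 118. ] [ 540.4 -134.9  118. ] [522.5 -91.6 118. ] 93.67738066625208
handle end [ 450.8 -122.5  102. ] centre [528.1 -89.7 102. ]
```

The jug stands about 5 mm from the mat's centre, upright and let go. Next: the stand. I'll turn the tool to the carriers' alignment.

Request:
{"api": "drive_tool", "payload": {
  "rows": [
    [[0.1, -0.3, 0.2, 0, 0, -0.1], [0.2, -0.6, 0.2, 0, 0, -0.2], [0.4, -0.9, 0.2, 0, 0, -0.3], [0.5, -0.9, 0.2, 0, 0, -0.42], [0.5, -0.9, 0.2, 0, 0, -0.42]]
  ],
  "fingers": -0.1
}}

```text
time_s: 12.55
eef_pos: [467.6, -238.8, 314.3]
ee_rot: [0.003, 0.991, -0.131, 0.0]
force: [-0.2, -0.1, -0.0]
grip_width: 0.451
```

Request:
{"api": "drive_tool", "payload": {
  "rows": [
    [[0.2, -0.3, 0, 0, 0, 0], [0.4, -0.6, 0, 0, 0, 0], [0.5, -0.9, 0, 0, 0, 0], [0.5, -0.9, 0, 0, 0, 0]]
  ]
}}

```text
time_s: 13.05
eef_pos: [517.7, -329.8, 312.7]
ee_rot: [0.002, 0.992, -0.129, -0.001]
force: [-0.5, 0.5, -0.1]
grip_width: 0.448
```

```bash
python3 - <<'E'
from h import *
np.set_printoptions(precision=3,suppress=True)
import pickle
s=ctrl.sense();print(s['eef_pos'],s['ee_rot'],s['joints'],s['grip_width'])
c=viewer.calibration('wrist');im=viewer.capture('wrist'); cv2.imwrite('pics/w6.png',im[:,:,::-1]);pickle.dump(c,open('w6.pkl','wb'))
E
```

```text
[ 517.726 -329.766  312.702] [ 0.002  0.992 -0.129 -0.001] [-0.756  0.486  1.087 -0.004  1.566  1.074] 0.44843578070426326
```

View pics/w6.png

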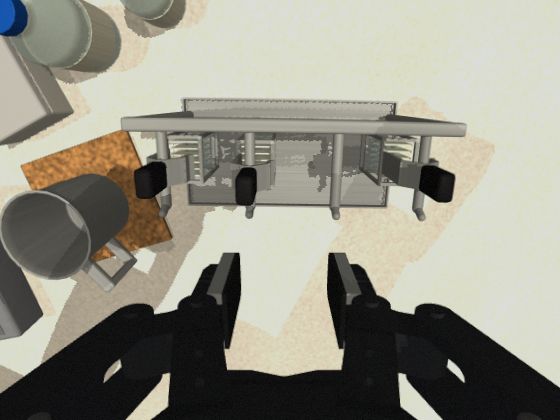

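```bash
python3 - <<'E'
from h import *
import pickle
np.set_printoptions(precision=1,suppress=True)
im=cv2.imread('pics/w6.png')[:,:,::-1]
a=np.clip(im.astype(float)*1.6,0,255).astype(np.uint8)
crop(a,115,110,160,115,5,'pics/w6a.png');crop(a,380,110,100,115,5,'pics/w6b.png')
c=pickle.load(open('w6.pkl','rb'))
for u in [(121,118),(466,124)]: print(onz(c,u,181))
E
```

```text
[ 607.  -235.5  181. ]
[ 539.4 -473.4  181. ]
```

View pics/w6a.png

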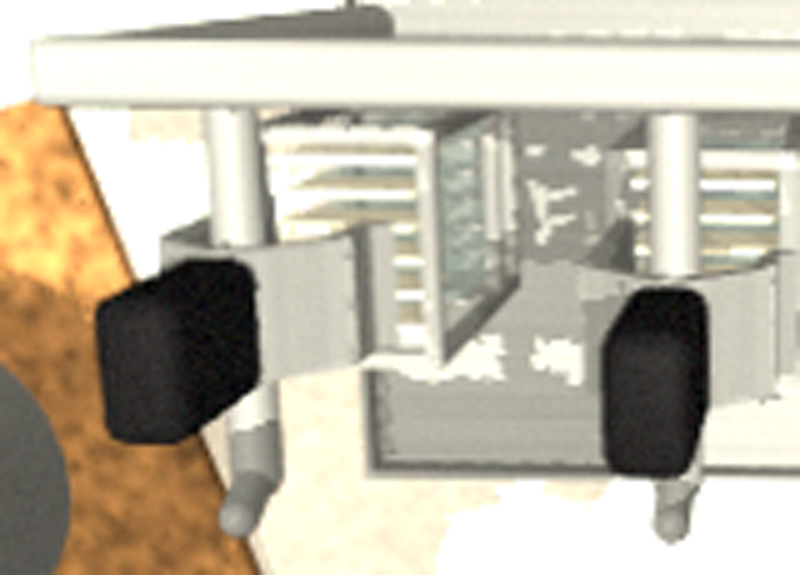

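View pics/w6b.png

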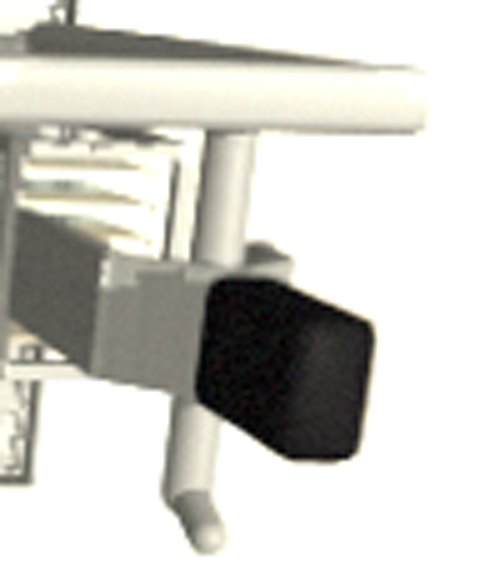

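```bash
python3 - <<'E'
from h import *
import pickle
np.set_printoptions(precision=1,suppress=True)
c=pickle.load(open('w6.pkl','rb'))
ex=np.array([np.cos(-.277),np.sin(-.277),0]);ey=np.array([-ex[1],ex[0],0])
P={n:onz(c,u,219) for n,u in dict(A=(144.2,182.6),B=(246,189),C=(445.2,186)).items()}
for n,p in P.items(): print(n,p,'along',(p-P['A'])@ey,'x',(p-P['A'])@ex)
tips=[onz(c,u,188) for u in [(115+240/5,110+520/5),(115+670/5,110+525/5),(380+207/5,110+535/5)]]
for t in tips: print('tip',t,(t-P['A'])@ey,(t-P['A'])@ex)
for n,p in P.items(): print(n, np.round(p[:2]-ctrl.sense()['eef_pos'][:2],1))
E
```

```text
A [ 562.7 -251.8  219. ] along 0.0 x 0.0
B [ 541.9 -313.1  219. ] along -64.68027754385562 x -3.290089322476337
C [ 510.9 -436.7  219. ] along -192.08787884398197 x 0.750246313008083
tip [ 533.1 -242.9  188. ] 0.39517193531172096 -30.895495318198236
tip [ 515.8 -304.5  188. ] -63.542960461511306 -30.688189284405635
tip [ 480.8 -428.5  188. ] -192.34292723657865 -30.433120945726344
A [45.1 76.9]
B [24.3 15.6]
C [  -6.7 -108. ]
```

Tab spacings are 64.7 and 192 mm against 65 and 195 from the stand's geometry, so the positions are good. I'll grasp B first, and move over it.

Request:
{"api": "drive_tool", "payload": {
  "rows": [
    [[0.12, 0.08, -0.2, 0, 0, -0.01], [0.24, 0.16, -0.4, 0, 0, -0.01], [0.24, 0.16, -0.6, 0, 0, -0.01], [0.24, 0.16, -0.6, 0, 0, -0.01]]
  ]
}}

```text
time_s: 13.6
eef_pos: [541.2, -311.3, 252.2]
ee_rot: [0.001, 0.991, -0.136, -0.002]
force: [0.0, 0.4, 0.1]
grip_width: 0.448
```

```bash
python3 - <<'E'
from h import *
np.set_printoptions(precision=3,suppress=True)
import pickle
s=ctrl.sense();print(s['eef_pos'],s['ee_rot'],s['grip_width'])
c=viewer.calibration('wrist');im=viewer.capture('wrist'); cv2.imwrite('pics/w7.png',im[:,:,::-1])
print(proj(c,[s['eef_pos']*[1,1,0]+[0,0,219]]))
E
```

```text
[ 541.195 -311.315  252.239] [ 0.001  0.991 -0.136 -0.002] 0.44796901387190363
[[281.402 256.704]]
```

View pics/w7.png

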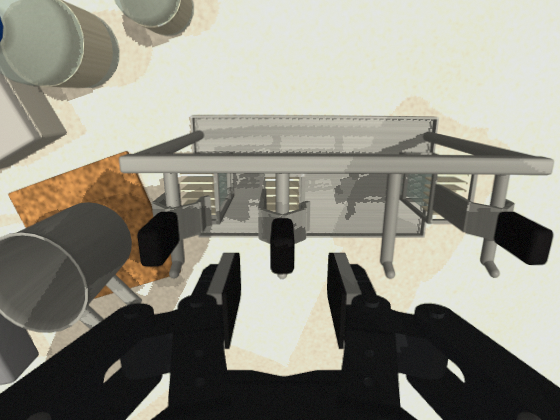

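Request:
{"api": "drive_tool", "payload": {
  "rows": [
    [[0.02, 0, -0.2, 0, 0, 0], [0.02, 0, -0.4, 0, 0, 0], [0.02, 0, -0.46, 0, 0, 0], [0.02, 0, -0.46, 0, 0, 0]]
  ]
}}

```text
time_s: 14.15
eef_pos: [543.6, -311.9, 208.6]
ee_rot: [0.002, 0.991, -0.136, -0.0]
force: [-0.4, -0.5, 0.4]
grip_width: 0.447
```

Request:
{"api": "drive_tool", "payload": {
  "rows": [
    [[0, 0, 0, 0, 0, 0], [0, 0, 0, 0, 0, 0], [0, 0, 0, 0, 0, 0], [0, 0, 0, 0, 0, 0], [0, 0, 0, 0, 0, 0]]
  ],
  "fingers": -1,
  "force": 70
}}

```text
time_s: 14.78
eef_pos: [544.1, -311.4, 209.9]
ee_rot: [0.002, 0.991, -0.136, 0.001]
force: [-0.3, 4.1, 5.2]
grip_width: 0.12
```

Request:
{"api": "drive_tool", "payload": {
  "rows": [
    [[0, 0, 0.05, 0, 0, 0], [0, 0, 0.1, 0, 0, 0], [0, 0, 0.15, 0, 0, 0], [0, 0, 0.15, 0, 0, 0]]
  ]
}}

```text
time_s: 15.28
eef_pos: [544.2, -311.6, 225.3]
ee_rot: [0.003, 0.991, -0.136, 0.001]
force: [-0.7, 0.7, -2.3]
grip_width: 0.128
```

```bash
python3 - <<'E'
from h import *
np.set_printoptions(precision=3,suppress=True)
s=ctrl.sense();print(s['eef_pos'],s['force'],s['grip_width'])
im=viewer.capture('wrist'); cv2.imwrite('pics/w8.png',im[:,:,::-1])
E
```

```text
[ 544.153 -311.62   225.301] [-0.657  0.658 -2.315] 0.12764440369863292
```

View pics/w8.png

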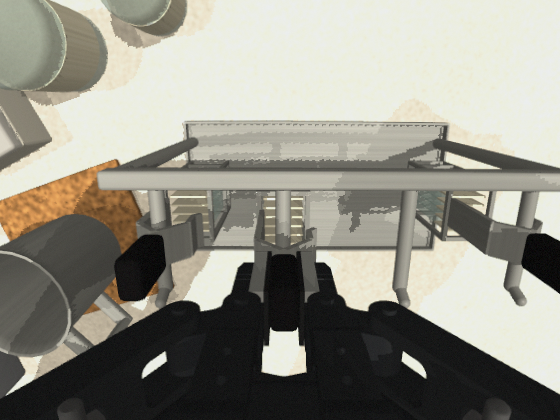

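Request:
{"api": "drive_tool", "payload": {
  "rows": [
    [[-0.15, 0.04, 0, 0, 0, 0], [-0.3, 0.085, 0, 0, 0, 0], [-0.45, 0.13, 0, 0, 0, 0], [-0.6, 0.17, 0, 0, 0, 0], [-0.67, 0.19, 0, 0, 0, 0], [-0.67, 0.19, 0, 0, 0, 0]]
  ]
}}

```text
time_s: 16.08
eef_pos: [477.0, -292.5, 225.0]
ee_rot: [0.002, 0.991, -0.136, 0.001]
force: [0.0, -0.8, -1.8]
grip_width: 0.12
```

```bash
python3 - <<'E'
from h import *
np.set_printoptions(precision=3,suppress=True)
s=ctrl.sense();print(s['eef_pos'],s['force'],s['grip_width'])
im=viewer.capture('wrist'); cv2.imwrite('pics/w9.png',im[:,:,::-1])
im=viewer.capture('scene'); crop(im,120,130,200,150,4,'pics/s9.png')
E
```

```text
[ 477.036 -292.527  224.993] [ 0.01  -0.784 -1.826] 0.12034072760923008
```

View pics/w9.png

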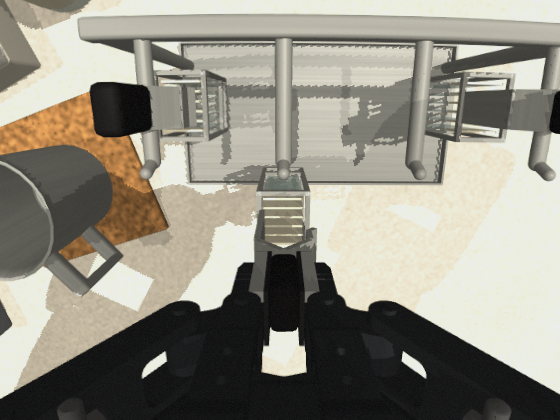

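View pics/s9.png

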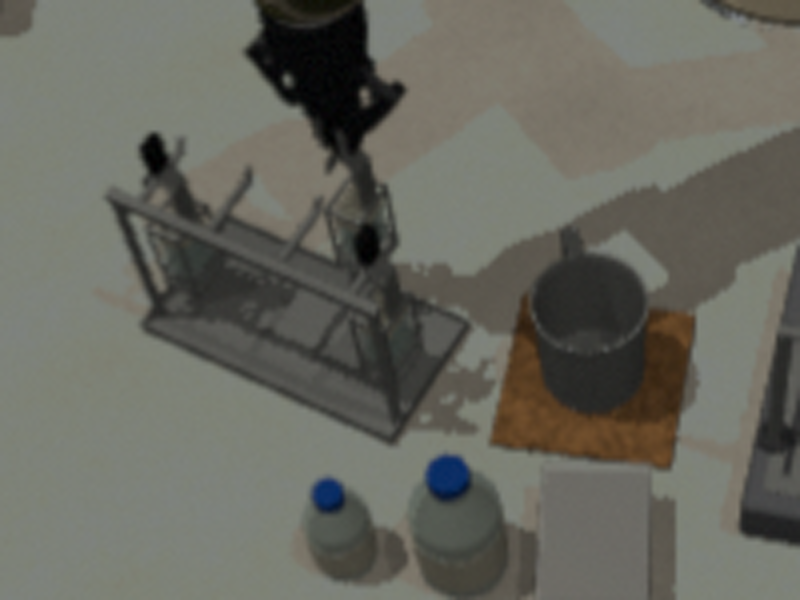

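B is off its peg, hanging straight in the grip. I'll raise it and carry it towards the rail while turning.

Request:
{"api": "drive_tool", "payload": {
  "rows": [
    [[-0.1, 0.1, 0.3, 0, 0, 0], [-0.2, 0.2, 0.6, 0, 0, 0.04], [-0.3, 0.4, 0.9, 0, 0, 0.08], [-0.3, 0.5, 1, 0, 0, 0.12], [-0.3, 0.7, 1, 0, 0, 0.16]]
  ]
}}

```text
time_s: 16.8
eef_pos: [447.7, -222.4, 325.2]
ee_rot: [0.003, 1.0, -0.009, 0.002]
force: [0.9, 0.6, -2.1]
grip_width: 0.124
```

Request:
{"api": "drive_tool", "payload": {
  "rows": [
    [[0, 0.25, 0, 0, 0, 0.05], [0, 0.5, 0, 0, 0, 0.1], [0, 0.75, 0, 0, 0, 0.15], [0, 1, 0, 0, 0, 0.2]]
  ]
}}

```text
time_s: 17.3
eef_pos: [447.7, -120.8, 324.4]
ee_rot: [0.002, 0.989, 0.149, 0.002]
force: [0.6, 0.4, -2.1]
grip_width: 0.129
```

Request:
{"api": "drive_tool", "payload": {
  "rows": [
    [[0, 0.25, 0, 0, 0, 0.05], [0, 0.5, 0, 0, 0, 0.1], [0, 0.75, 0, 0, 0, 0.15], [0, 1, 0, 0, 0, 0.2]]
  ]
}}

```text
time_s: 17.8
eef_pos: [447.4, -19.2, 323.5]
ee_rot: [0.001, 0.953, 0.304, 0.001]
force: [0.1, 0.2, -2.2]
grip_width: 0.126
```

Request:
{"api": "drive_tool", "payload": {
  "rows": [
    [[0, 0.25, 0, 0, 0, 0.05], [0, 0.5, 0, 0, 0, 0.1], [0, 0.75, 0, 0, 0, 0.15], [0, 1, 0, 0, 0, 0.2]]
  ]
}}

```text
time_s: 18.3
eef_pos: [447.0, 82.3, 322.6]
ee_rot: [0.0, 0.893, 0.451, 0.001]
force: [0.6, -0.5, -2.0]
grip_width: 0.13
```

Request:
{"api": "drive_tool", "payload": {
  "rows": [
    [[0, 0.25, 0, 0, 0, 0.05], [0, 0.5, 0, 0, 0, 0.1], [0, 0.75, 0, 0, 0, 0.15], [0, 1, 0, 0, 0, 0.2], [0, 1, 0, 0, 0, 0.2]]
  ]
}}

```text
time_s: 18.92
eef_pos: [446.4, 183.8, 321.7]
ee_rot: [-0.0, 0.81, 0.586, 0.0]
force: [0.0, -1.4, -2.0]
grip_width: 0.128
```

Request:
{"api": "drive_tool", "payload": {
  "rows": [
    [[0.1, 0.3, 0, 0, 0, 0.05], [0.2, 0.6, 0, 0, 0, 0.1], [0.3, 0.8, 0, 0, 0, 0.15], [0.4, 1, 0, 0, 0, 0.187], [0.4, 1, 0, 0, 0, 0.187], [0.4, 1, 0, 0, 0, 0.187]]
  ]
}}

```text
time_s: 19.68
eef_pos: [486.2, 283.1, 321.4]
ee_rot: [-0.0, 0.716, 0.698, -0.0]
force: [-0.5, -0.2, -1.8]
grip_width: 0.128
```

```bash
python3 - <<'E'
from h import *
np.set_printoptions(precision=3,suppress=True)
import pickle
s=ctrl.sense();print(s['eef_pos'],s['ee_rot'],s['joints'],s['force'],s['grip_width'])
c=viewer.calibration('wrist');im=viewer.capture('wrist'); cv2.imwrite('pics/w10.png',im[:,:,::-1]);pickle.dump(c,open('w10.pkl','wb'))
im=viewer.capture('top'); cv2.imwrite('pics/t10.png',im[:,:,::-1])
E
```

```text
[486.168 283.145 321.384] [-0.     0.716  0.698 -0.   ] [0.319 0.361 1.248 0.    1.534 0.344] [-0.475 -0.163 -1.839] 0.1275702302220232
```

View pics/w10.png

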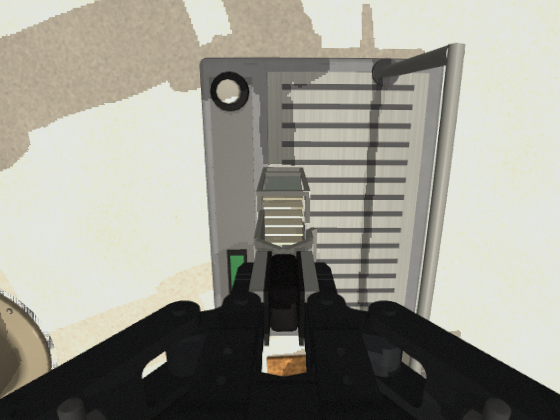

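View pics/t10.png

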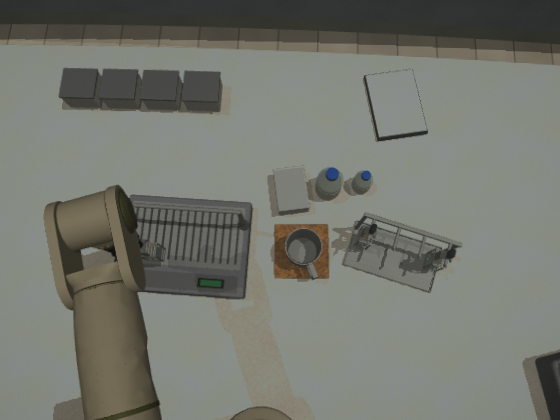

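```bash
python3 - <<'E'
from h import *
import pickle
np.set_printoptions(precision=1,suppress=True)
im=cv2.imread('pics/w10.png');crop(im[:,:,::-1],380,30,110,290,2,'pics/w10c.png')
g=cv2.cvtColor(im,cv2.COLOR_BGR2GRAY)
for r in (60,120,180,240,290): print(r,g[r,418:470].tolist())
E
```

```text
60 [60, 60, 61, 58, 58, 58, 59, 59, 59, 62, 60, 60, 59, 59, 59, 59, 59, 58, 60, 56, 60, 58, 59, 58, 59, 60, 59, 59, 59, 69, 90, 105, 119, 130, 139, 147, 154, 164, 175, 177, 172, 167, 164, 157, 146, 188, 223, 227, 228, 226, 227, 228]
120 [180, 178, 173, 174, 175, 177, 171, 151, 141, 142, 144, 143, 143, 145, 146, 144, 146, 143, 134, 131, 171, 212, 96, 79, 97, 110, 123, 136, 143, 150, 160, 174, 178, 173, 169, 163, 160, 149, 157, 229, 229, 228, 229, 229, 229, 229, 229, 227, 228, 227, 228, 228]
180 [171, 146, 146, 147, 145, 146, 146, 145, 145, 146, 144, 140, 131, 167, 198, 142, 74, 95, 109, 126, 137, 142, 154, 163, 181, 183, 174, 167, 163, 156, 151, 206, 229, 228, 228, 228, 229, 228, 228, 228, 229, 227, 228, 228, 228, 227, 229, 228, 227, 229, 229, 227]
240 [142, 142, 143, 139, 133, 131, 177, 204, 85, 85, 102, 119, 131, 140, 151, 161, 181, 186, 178, 171, 163, 156, 159, 222, 227, 227, 228, 227, 227, 228, 227, 228, 227, 228, 228, 227, 228, 228, 228, 228, 227, 228, 229, 228, 227, 228, 228, 228, 228, 226, 227, 228]
290 [181, 141, 74, 96, 114, 127, 137, 148, 158, 173, 182, 175, 169, 162, 156, 162, 228, 228, 227, 227, 227, 227, 227, 228, 229, 228, 228, 228, 228, 227, 228, 228, 228, 227, 228, 226, 228, 227, 228, 227, 227, 228, 228, 228, 228, 227, 227, 228, 227, 227, 227, 228]
```

View pics/w10c.png

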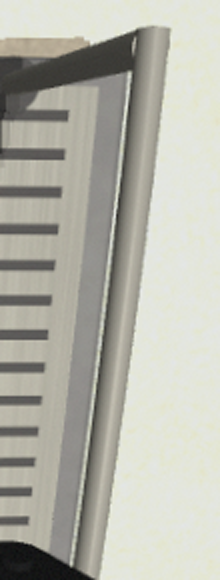

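```bash
python3 - <<'E'
from h import *
import pickle
np.set_printoptions(precision=1,suppress=True)
c=pickle.load(open('w10.pkl','rb'))
P=np.array([onz(c,u,215) for u in [(454.7,60),(448,120),(441.2,180),(433.3,240),(426.7,290)]]);print(P)
p=np.polyfit(P[:,1],P[:,0],1);print(p,'end',onz(c,(456.5,43.5),215))
for y in (153,228,303): print(y,np.polyval(p,y))
print('btn',onz(c,(229,91),65))
E
```

```text
[[594.8 377.  215. ]
 [593.7 340.5 215. ]
 [592.9 300.9 215. ]
 [591.6 257.5 215. ]
 [590.8 217.5 215. ]]
[  0.  585.3] end [595.1 386.7 215. ]
153 589.112566110091
228 590.9876480685299
303 592.8627300269688
btn [432.2 365.8  65. ]
```

Request:
{"api": "drive_tool", "payload": {
  "rows": [
    [[0, 0.1, -0.1, 0, 0, 0], [0, 0.2, -0.2, 0, 0, 0], [0, 0.2, -0.32, 0, 0, 0], [0.2, 0.2, -0.32, 0, 0, 0], [0.4, 0.2, -0.32, 0, 0, 0], [0.4, 0.2, -0.32, 0, 0, 0]]
  ]
}}

```text
time_s: 20.52
eef_pos: [526.7, 302.8, 288.5]
ee_rot: [-0.0, 0.716, 0.698, -0.0]
force: [-0.5, 0.5, -2.4]
grip_width: 0.125
```

```bash
python3 - <<'E'
from h import *
np.set_printoptions(precision=3,suppress=True)
s=ctrl.sense();print(s['eef_pos'],s['ee_rot'],s['force'],s['grip_width'])
c=viewer.calibration('wrist');im=viewer.capture('wrist'); cv2.imwrite('pics/w11.png',im[:,:,::-1])
im=viewer.capture('scene'); crop(im,300,130,160,150,5,'pics/s11.png')
E
```

```text
[526.714 302.815 288.461] [-0.     0.716  0.698 -0.   ] [-0.475  0.455 -2.443] 0.12502306858356965
```

View pics/w11.png

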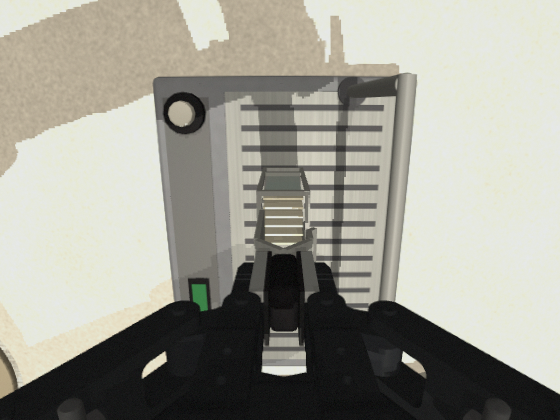

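View pics/s11.png

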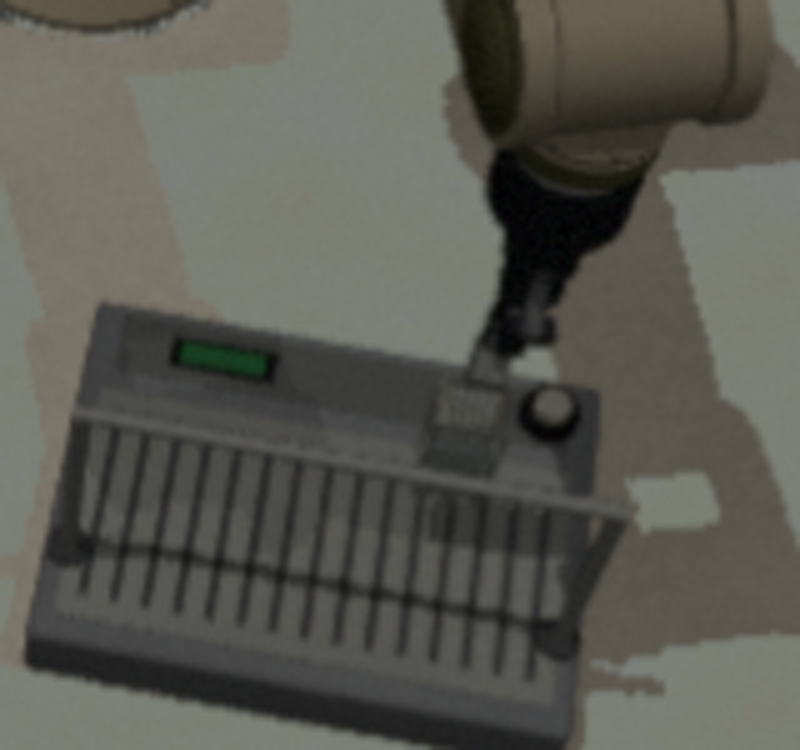

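Request:
{"api": "drive_tool", "payload": {
  "rows": [
    [[0.1, 0, 0.01, 0, 0, 0], [0.2, 0, 0.01, 0, 0, 0], [0.3, 0, 0.01, 0, 0, 0], [0.4, 0, 0.01, 0, 0, 0], [0.5, 0, 0.01, 0, 0, 0], [0.58, 0, 0.01, 0, 0, 0], [0.66, 0, 0.01, 0, 0, 0], [0.66, 0, 0.01, 0, 0, 0]]
  ]
}}

```text
time_s: 21.62
eef_pos: [592.1, 303.0, 289.9]
ee_rot: [-0.0, 0.716, 0.698, -0.0]
force: [-0.6, -0.5, -1.7]
grip_width: 0.123
```

```bash
python3 - <<'E'
from h import *
np.set_printoptions(precision=3,suppress=True)
s=ctrl.sense();print(s['eef_pos'],s['ee_rot'],s['force'],s['grip_width'])
c=viewer.calibration('wrist');im=viewer.capture('wrist'); cv2.imwrite('pics/w12.png',im[:,:,::-1])
E
```

```text
[592.128 303.027 289.904] [-0.     0.716  0.698 -0.   ] [-0.584 -0.506 -1.673] 0.12255836523960055
```

View pics/w12.png

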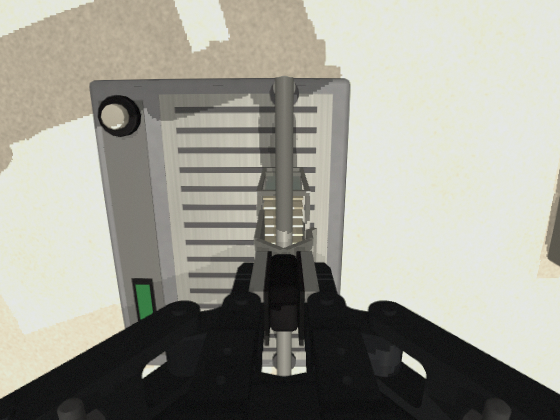

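The rail runs through the hook at column 284, centred under the tab. I'll lower it on.

Request:
{"api": "drive_tool", "payload": {
  "rows": [
    [[0, 0, -0.08, 0, 0, 0], [0, 0, -0.16, 0, 0, 0], [0, 0, -0.24, 0, 0, 0], [0, 0, -0.3, 0, 0, 0], [0, 0, -0.34, 0, 0, 0], [0, 0, -0.37, 0, 0, 0], [0, 0, -0.37, 0, 0, 0]]
  ]
}}

```text
time_s: 22.55
eef_pos: [591.8, 303.1, 252.9]
ee_rot: [-0.001, 0.716, 0.698, -0.0]
force: [-0.5, -0.4, -1.4]
grip_width: 0.124
```

Request:
{"api": "drive_tool", "payload": {
  "rows": [
    [[0, 0, -0.01, 0, 0, 0], [0, 0, -0.02, 0, 0, 0], [0, 0, -0.02, 0, 0, 0]]
  ]
}}

```text
time_s: 22.92
eef_pos: [592.2, 303.1, 251.6]
ee_rot: [-0.0, 0.716, 0.698, 0.0]
force: [1.5, -0.4, 3.2]
grip_width: 0.125
```

Contact at z = 251.6, as predicted. I'll release and rise.

Request:
{"api": "drive_tool", "payload": {
  "rows": [
    [[0, 0, 0, 0, 0, 0], [0, 0, 0, 0, 0, 0], [0, 0, 0, 0, 0, 0], [0, 0, 0, 0, 0, 0]]
  ],
  "fingers": -0.1
}}

```text
time_s: 23.42
eef_pos: [592.1, 303.1, 251.6]
ee_rot: [-0.0, 0.716, 0.698, 0.0]
force: [-0.5, -0.4, -0.5]
grip_width: 0.451
```

Request:
{"api": "drive_tool", "payload": {
  "rows": [
    [[0, 0, 0.15, 0, 0, 0], [0, 0, 0.4, 0, 0, 0], [0, 0, 0.8, 0, 0, 0], [0, 0, 0.8, 0, 0, 0]]
  ]
}}

```text
time_s: 23.92
eef_pos: [592.6, 303.3, 336.1]
ee_rot: [0.002, 0.716, 0.698, 0.004]
force: [0.1, -0.6, -0.7]
grip_width: 0.45
```

```bash
python3 - <<'E'
from h import *
np.set_printoptions(precision=3,suppress=True)
s=ctrl.sense();print(s['eef_pos'],s['force'],s['grip_width'])
im=viewer.capture('wrist'); cv2.imwrite('pics/w13.png',im[:,:,::-1])
im=viewer.capture('scene'); cv2.imwrite('pics/s13.png',im[:,:,::-1])
E
```

```text
[592.606 303.347 336.13 ] [ 0.073 -0.646 -0.683] 0.45047109368899046
```

View pics/w13.png

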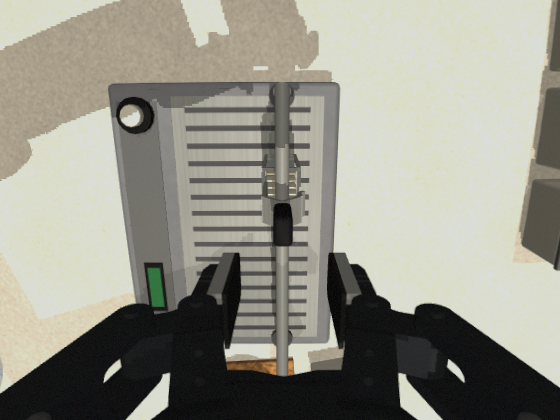

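View pics/s13.png

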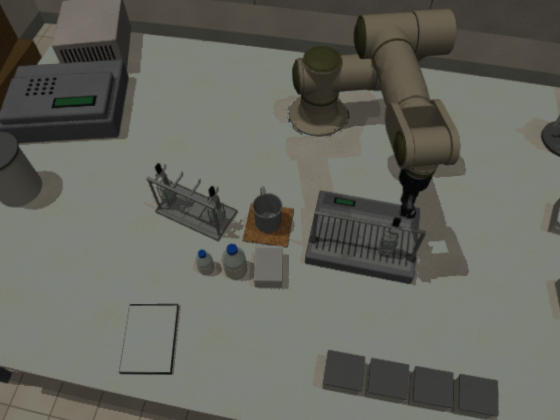

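Carrier 1 hangs on the rail. Back to the stand for A.

Request:
{"api": "drive_tool", "payload": {
  "rows": [
    [[-0.2, -0.25, 0, 0, 0, -0.05], [-0.4, -0.5, 0, 0, 0, -0.1], [-0.6, -0.75, 0, 0, 0, -0.15], [-0.8, -1, 0, 0, 0, -0.2]]
  ]
}}

```text
time_s: 24.52
eef_pos: [511.0, 202.3, 331.0]
ee_rot: [-0.0, 0.817, 0.576, -0.0]
force: [1.3, -0.5, 0.2]
grip_width: 0.45
```

Request:
{"api": "drive_tool", "payload": {
  "rows": [
    [[0, -0.3, 0, 0, 0, -0.05], [0, -0.5, 0, 0, 0, -0.1], [0, -0.75, 0, 0, 0, -0.15], [0, -1, 0, 0, 0, -0.2]]
  ]
}}

```text
time_s: 25.02
eef_pos: [510.5, 101.5, 330.1]
ee_rot: [-0.001, 0.898, 0.44, -0.001]
force: [0.6, -0.4, 0.4]
grip_width: 0.452
```

Request:
{"api": "drive_tool", "payload": {
  "rows": [
    [[0, -0.3, 0, 0, 0, -0.05], [0, -0.5, 0, 0, 0, -0.1], [0, -0.75, 0, 0, 0, -0.15], [0, -1, 0, 0, 0, -0.2]]
  ]
}}

```text
time_s: 25.52
eef_pos: [510.1, 0.8, 329.3]
ee_rot: [-0.001, 0.956, 0.293, -0.002]
force: [0.0, -0.5, -1.3]
grip_width: 0.449
```

Request:
{"api": "drive_tool", "payload": {
  "rows": [
    [[0, -0.3, 0, 0, 0, -0.05], [0, -0.5, 0, 0, 0, -0.1], [0, -0.75, 0, 0, 0, -0.15], [0, -1, 0, 0, 0, -0.2]]
  ]
}}

```text
time_s: 26.02
eef_pos: [509.7, -99.8, 328.4]
ee_rot: [-0.002, 0.99, 0.139, -0.002]
force: [0.4, 0.1, -0.1]
grip_width: 0.45
```

Request:
{"api": "drive_tool", "payload": {
  "rows": [
    [[0, -0.3, 0, 0, 0, -0.05], [0, -0.5, 0, 0, 0, -0.1], [0, -0.75, 0, 0, 0, -0.15], [0, -1, 0, 0, 0, -0.2], [0, -1, 0, 0, 0, -0.2]]
  ]
}}

```text
time_s: 26.65
eef_pos: [509.3, -200.8, 327.3]
ee_rot: [-0.003, 1.0, -0.019, -0.003]
force: [-0.1, 0.5, -0.0]
grip_width: 0.451
```

Request:
{"api": "drive_tool", "payload": {
  "rows": [
    [[0.2, -0.2, 0, 0, 0, -0.05], [0.4, -0.4, -0.2, 0, 0, -0.1], [0.54, -0.51, -0.4, 0, 0, -0.15], [0.54, -0.51, -0.6, 0, 0, -0.15], [0.54, -0.51, -0.65, 0, 0, -0.15], [0.54, -0.51, -0.65, 0, 0, -0.15]]
  ]
}}

```text
time_s: 27.4
eef_pos: [563.4, -251.2, 262.7]
ee_rot: [-0.004, 0.991, -0.136, -0.003]
force: [-0.3, -0.7, 1.0]
grip_width: 0.451
```

```bash
cat > look.py <<'E'
from h import *
import sys
np.set_printoptions(precision=3,suppress=True)
s=ctrl.sense();print(s['eef_pos'],s['ee_rot'],'yaw',2*np.arctan2(s['ee_rot'][2],s['ee_rot'][1]),s['grip_width'])
c=viewer.calibration('wrist');im=viewer.capture('wrist'); cv2.imwrite(f'pics/{sys.argv[1]}.png',im[:,:,::-1])
print(proj(c,[s['eef_pos']*[1,1,0]+[0,0,219]]))
E
python3 look.py w14
```

```text
[ 563.359 -251.156  262.674] [-0.004  0.991 -0.136 -0.003] yaw -0.2718970082868741 0.45134112361857404
[[282.213 247.851]]
```

View pics/w14.png

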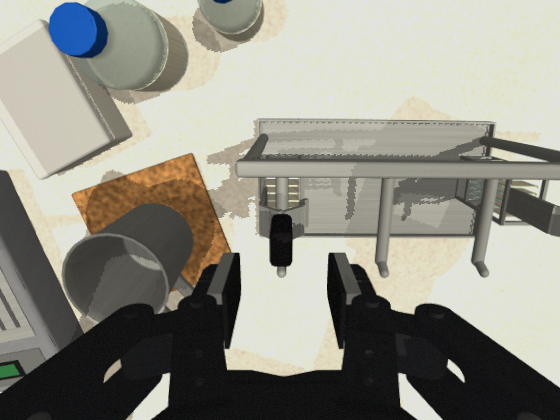

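Request:
{"api": "drive_tool", "payload": {
  "rows": [
    [[0, 0, -0.2, 0, 0, 0], [0, 0, -0.4, 0, 0, 0], [0, 0, -0.56, 0, 0, 0], [0, 0, -0.56, 0, 0, 0]]
  ]
}}

```text
time_s: 27.95
eef_pos: [563.3, -251.2, 206.7]
ee_rot: [-0.004, 0.991, -0.136, -0.003]
force: [0.1, -0.4, 0.9]
grip_width: 0.447
```

Request:
{"api": "drive_tool", "payload": {
  "rows": [
    [[0, 0, 0, 0, 0, 0], [0, 0, 0, 0, 0, 0], [0, 0, 0, 0, 0, 0], [0, 0, 0, 0, 0, 0], [0, 0, 0, 0, 0, 0]]
  ],
  "fingers": -1,
  "force": 70
}}

```text
time_s: 28.58
eef_pos: [563.9, -250.1, 208.0]
ee_rot: [-0.004, 0.991, -0.135, -0.002]
force: [1.0, 5.3, 3.4]
grip_width: 0.125
```

Request:
{"api": "drive_tool", "payload": {
  "rows": [
    [[0, 0, 0.05, 0, 0, 0], [0, 0, 0.1, 0, 0, 0], [0, 0, 0.15, 0, 0, 0], [0, 0, 0.15, 0, 0, 0]]
  ]
}}

```text
time_s: 29.08
eef_pos: [564.0, -250.4, 223.5]
ee_rot: [-0.004, 0.991, -0.135, -0.001]
force: [-0.1, 0.4, -1.8]
grip_width: 0.128
```

```bash
python3 look.py w15
```

```text
[ 563.995 -250.361  223.493] [-0.004  0.991 -0.135 -0.001] yaw -0.27149105567856296 0.1276508898774262
[[281.345 286.5  ]]
```

View pics/w15.png

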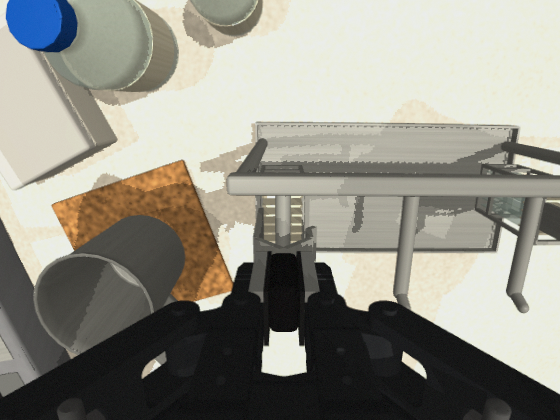

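Request:
{"api": "drive_tool", "payload": {
  "rows": [
    [[-0.15, 0.04, 0, 0, 0, 0], [-0.3, 0.085, 0, 0, 0, 0], [-0.45, 0.13, 0, 0, 0, 0], [-0.6, 0.17, 0, 0, 0, 0], [-0.67, 0.19, 0, 0, 0, 0], [-0.67, 0.19, 0, 0, 0, 0]]
  ]
}}

```text
time_s: 29.88
eef_pos: [496.9, -231.3, 223.2]
ee_rot: [-0.004, 0.991, -0.135, -0.002]
force: [-0.4, -0.4, -0.8]
grip_width: 0.123
```

Request:
{"api": "drive_tool", "payload": {
  "rows": [
    [[-0.1, 0, 0.3, 0, 0, 0], [-0.2, 0, 0.6, 0, 0, 0], [-0.3, 0.1, 0.9, 0, 0, 0], [-0.5, 0.2, 1, 0, 0, 0.05], [-0.5, 0.3, 1, 0, 0, 0.1], [-0.5, 0.3, 1, 0, 0, 0.1]]
  ]
}}

```text
time_s: 30.62
eef_pos: [447.2, -201.1, 323.4]
ee_rot: [-0.004, 0.998, -0.057, -0.002]
force: [0.4, -0.2, -2.0]
grip_width: 0.129
```

Request:
{"api": "drive_tool", "payload": {
  "rows": [
    [[0, 0.25, 0, 0, 0, 0.05], [0, 0.5, 0, 0, 0, 0.1], [0, 0.75, 0, 0, 0, 0.15], [0, 1, 0, 0, 0, 0.2]]
  ]
}}

```text
time_s: 31.12
eef_pos: [447.6, -100.8, 323.1]
ee_rot: [-0.004, 0.995, 0.1, -0.002]
force: [0.5, -0.2, -1.4]
grip_width: 0.13
```

Request:
{"api": "drive_tool", "payload": {
  "rows": [
    [[0, 0.25, 0, 0, 0, 0.05], [0, 0.5, 0, 0, 0, 0.1], [0, 0.75, 0, 0, 0, 0.15], [0, 1, 0, 0, 0, 0.2]]
  ]
}}

```text
time_s: 31.62
eef_pos: [448.1, -0.3, 322.9]
ee_rot: [-0.003, 0.967, 0.255, -0.003]
force: [-0.0, 0.7, -1.2]
grip_width: 0.126
```

Request:
{"api": "drive_tool", "payload": {
  "rows": [
    [[0, 0.25, 0, 0, 0, 0.07], [0, 0.5, 0, 0, 0, 0.14], [0, 0.75, 0, 0, 0, 0.21], [0, 1, 0, 0, 0, 0.28]]
  ]
}}

```text
time_s: 32.12
eef_pos: [448.6, 100.4, 322.7]
ee_rot: [-0.003, 0.888, 0.46, -0.004]
force: [0.7, 0.3, -1.0]
grip_width: 0.125
```

Request:
{"api": "drive_tool", "payload": {
  "rows": [
    [[0, 0.25, 0, 0, 0, 0.07], [0, 0.5, 0, 0, 0, 0.14], [0, 0.75, 0, 0, 0, 0.21], [0, 1, 0, 0, 0, 0.28], [0, 1, 0, 0, 0, 0.28]]
  ]
}}

```text
time_s: 32.75
eef_pos: [448.9, 201.3, 322.2]
ee_rot: [-0.002, 0.766, 0.643, -0.005]
force: [0.5, -0.4, -1.0]
grip_width: 0.127
```

Request:
{"api": "drive_tool", "payload": {
  "rows": [
    [[0.1, 0.1, 0, 0, 0, 0.05], [0.2, 0.27, -0.1, 0, 0, 0.095], [0.3, 0.27, -0.2, 0, 0, 0.095], [0.4, 0.27, -0.34, 0, 0, 0.095], [0.6, 0.27, -0.34, 0, 0, 0.095], [0.76, 0.27, -0.34, 0, 0, 0.095], [0.76, 0.27, -0.34, 0, 0, 0.095]]
  ]
}}

```text
time_s: 33.62
eef_pos: [525.7, 227.3, 287.2]
ee_rot: [-0.002, 0.717, 0.697, -0.005]
force: [-0.8, -0.0, -1.4]
grip_width: 0.126
```

```bash
python3 look.py w16
```

```text
[525.681 227.327 287.154] [-0.002  0.717  0.697 -0.005] yaw 1.5430915780761718 0.12568016921763123
[[284.731 228.26 ]]
```

View pics/w16.png

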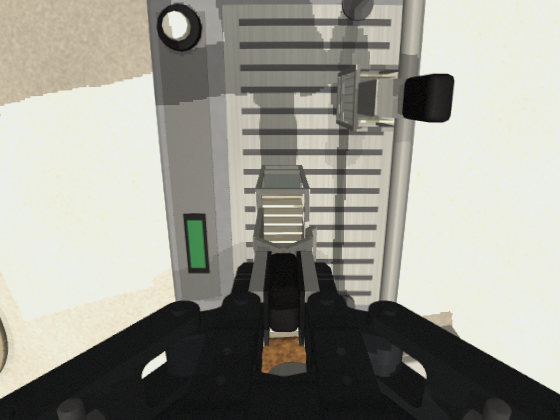

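Request:
{"api": "drive_tool", "payload": {
  "rows": [
    [[0.1, 0, 0.01, 0, 0, 0], [0.2, 0, 0.01, 0, 0, 0], [0.3, 0, 0.01, 0, 0, 0], [0.4, 0, 0.01, 0, 0, 0], [0.5, 0, 0.01, 0, 0, 0], [0.58, 0, 0.01, 0, 0, 0], [0.65, 0, 0.01, 0, 0, 0], [0.65, 0, 0.01, 0, 0, 0]]
  ]
}}

```text
time_s: 34.67
eef_pos: [590.4, 227.6, 288.2]
ee_rot: [-0.002, 0.717, 0.697, -0.005]
force: [-0.2, 0.5, -1.7]
grip_width: 0.127
```

```bash
python3 look.py w17
```

```text
[590.382 227.553 288.233] [-0.002  0.717  0.697 -0.005] yaw 1.5436522812383027 0.12684836696146545
[[284.786 227.601]]
```

View pics/w17.png

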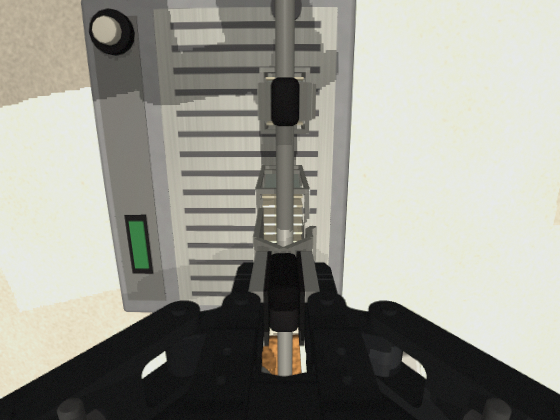

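Rail centred (col 285) in the hook, with carrier 1 well clear at (285,100). Lowering.

Request:
{"api": "drive_tool", "payload": {
  "rows": [
    [[0, 0, -0.08, 0, 0, 0], [0, 0, -0.16, 0, 0, 0], [0, 0, -0.24, 0, 0, 0], [0, 0, -0.3, 0, 0, 0], [0, 0, -0.34, 0, 0, 0], [0, 0, -0.37, 0, 0, 0], [0, 0, -0.37, 0, 0, 0]]
  ]
}}

```text
time_s: 35.6
eef_pos: [590.1, 227.6, 251.3]
ee_rot: [-0.002, 0.717, 0.697, -0.005]
force: [0.3, 0.1, -2.0]
grip_width: 0.127
```

Request:
{"api": "drive_tool", "payload": {
  "rows": [
    [[0, 0, -0.01, 0, 0, 0], [0, 0, -0.02, 0, 0, 0], [0, 0, -0.02, 0, 0, 0]]
  ]
}}

```text
time_s: 35.98
eef_pos: [590.5, 227.6, 249.9]
ee_rot: [-0.001, 0.717, 0.697, -0.005]
force: [1.4, -0.3, 2.8]
grip_width: 0.131
```

Request:
{"api": "drive_tool", "payload": {
  "rows": [
    [[0, 0, 0, 0, 0, 0], [0, 0, 0, 0, 0, 0], [0, 0, 0, 0, 0, 0], [0, 0, 0, 0, 0, 0]]
  ],
  "fingers": -0.1
}}

```text
time_s: 36.48
eef_pos: [590.4, 227.6, 249.8]
ee_rot: [-0.001, 0.717, 0.697, -0.005]
force: [0.7, 0.3, 0.6]
grip_width: 0.45
```

Request:
{"api": "drive_tool", "payload": {
  "rows": [
    [[0, 0, 0.15, 0, 0, 0], [0, 0, 0.4, 0, 0, 0], [0, 0, 0.8, 0, 0, 0], [0, 0, 0.8, 0, 0, 0]]
  ]
}}

```text
time_s: 36.98
eef_pos: [591.0, 227.8, 334.3]
ee_rot: [0.001, 0.717, 0.698, -0.002]
force: [0.1, 0.6, -0.4]
grip_width: 0.451
```

```bash
python3 look.py w18
```

```text
[591.016 227.804 334.254] [ 0.001  0.717  0.698 -0.002] yaw 1.5438189198544778 0.4513504899030848
[[283.709 205.032]]
```

View pics/w18.png

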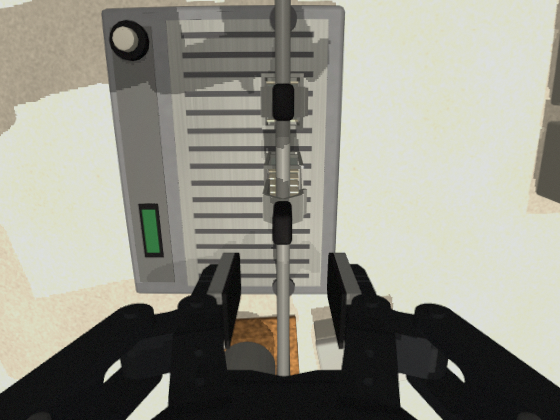

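Both hang well. Now C.

Request:
{"api": "drive_tool", "payload": {
  "rows": [
    [[-0.2, -0.25, 0, 0, 0, -0.05], [-0.4, -0.5, 0, 0, 0, -0.1], [-0.6, -0.75, 0, 0, 0, -0.15], [-0.8, -1, 0, 0, 0, -0.2]]
  ]
}}

```text
time_s: 37.52
eef_pos: [509.6, 127.0, 331.1]
ee_rot: [-0.001, 0.818, 0.576, -0.004]
force: [0.4, -1.1, -0.0]
grip_width: 0.449
```

Request:
{"api": "drive_tool", "payload": {
  "rows": [
    [[0, -0.3, 0, 0, 0, -0.05], [0, -0.5, 0, 0, 0, -0.1], [0, -0.75, 0, 0, 0, -0.15], [0, -1, 0, 0, 0, -0.2]]
  ]
}}

```text
time_s: 38.02
eef_pos: [509.3, 26.2, 330.5]
ee_rot: [-0.002, 0.898, 0.44, -0.004]
force: [-0.2, 0.1, 0.8]
grip_width: 0.453
```

Request:
{"api": "drive_tool", "payload": {
  "rows": [
    [[0, -0.3, 0, 0, 0, -0.05], [0, -0.5, 0, 0, 0, -0.1], [0, -0.75, 0, 0, 0, -0.15], [0, -1, 0, 0, 0, -0.2]]
  ]
}}

```text
time_s: 38.52
eef_pos: [508.9, -74.5, 329.9]
ee_rot: [-0.003, 0.956, 0.292, -0.004]
force: [0.6, 0.3, 0.3]
grip_width: 0.449
```

Request:
{"api": "drive_tool", "payload": {
  "rows": [
    [[0, -0.3, 0, 0, 0, -0.05], [0, -0.5, 0, 0, 0, -0.1], [0, -0.75, 0, 0, 0, -0.15], [0, -1, 0, 0, 0, -0.2]]
  ]
}}

```text
time_s: 39.02
eef_pos: [508.6, -175.1, 329.2]
ee_rot: [-0.005, 0.99, 0.138, -0.004]
force: [0.9, -0.6, -0.1]
grip_width: 0.453
```

Request:
{"api": "drive_tool", "payload": {
  "rows": [
    [[0, -0.3, 0, 0, 0, -0.05], [0, -0.5, 0, 0, 0, -0.1], [0, -0.75, 0, 0, 0, -0.15], [0, -1, 0, 0, 0, -0.2]]
  ]
}}

```text
time_s: 39.52
eef_pos: [508.4, -275.7, 328.5]
ee_rot: [-0.006, 1.0, -0.02, -0.004]
force: [1.1, 0.0, 0.1]
grip_width: 0.447
```

Request:
{"api": "drive_tool", "payload": {
  "rows": [
    [[0, -0.3, 0, 0, 0, -0.05], [0, -0.5, 0, 0, 0, -0.1], [0, -0.75, 0, 0, 0, -0.15], [0, -1, 0, 0, 0, -0.16], [0, -1, 0, 0, 0, -0.16]]
  ]
}}

```text
time_s: 40.15
eef_pos: [507.9, -376.8, 327.1]
ee_rot: [-0.007, 0.989, -0.146, -0.004]
force: [-0.0, -0.4, -1.3]
grip_width: 0.449
```

Request:
{"api": "drive_tool", "payload": {
  "rows": [
    [[0.02, -0.3, -0.2, -0.01, -0.004, 0.012], [0.035, -0.6, -0.4, -0.01, -0.004, 0.012], [0.035, -0.6, -0.63, -0.01, -0.004, 0.012], [0.035, -0.6, -0.63, -0.01, -0.004, 0.012]]
  ]
}}

```text
time_s: 40.65
eef_pos: [511.1, -435.7, 262.2]
ee_rot: [-0.001, 0.991, -0.136, -0.002]
force: [0.1, 0.7, 0.4]
grip_width: 0.449
```

```bash
python3 look.py w19
```

```text
[ 511.134 -435.701  262.196] [-0.001  0.991 -0.136 -0.002] yaw -0.2733334794951601 0.44947516658072084
[[281.805 248.414]]
```

View pics/w19.png

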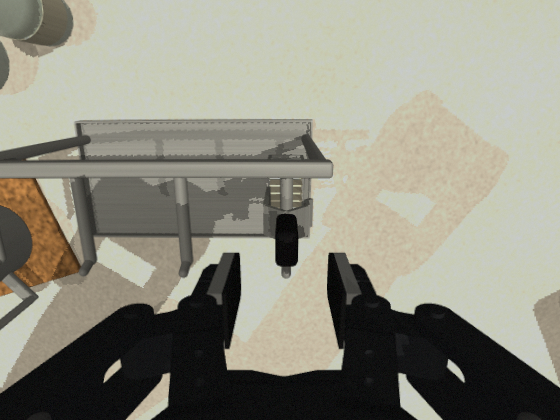

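Request:
{"api": "drive_tool", "payload": {
  "rows": [
    [[0, -0.025, -0.2, 0, 0, 0], [0, -0.025, -0.4, 0, 0, 0], [0, -0.025, -0.56, 0, 0, 0], [0, -0.025, -0.56, 0, 0, 0]]
  ]
}}

```text
time_s: 41.2
eef_pos: [511.5, -438.0, 207.8]
ee_rot: [-0.0, 0.991, -0.136, -0.001]
force: [0.3, 0.1, -0.2]
grip_width: 0.452
```

Request:
{"api": "drive_tool", "payload": {
  "rows": [
    [[0, 0, 0, 0, 0, 0], [0, 0, 0, 0, 0, 0], [0, 0, 0, 0, 0, 0], [0, 0, 0, 0, 0, 0], [0, 0, 0, 0, 0, 0]]
  ],
  "fingers": -1,
  "force": 70
}}

```text
time_s: 41.82
eef_pos: [512.0, -437.6, 209.1]
ee_rot: [-0.0, 0.991, -0.136, -0.0]
force: [0.1, 4.5, 6.3]
grip_width: 0.129
```

Request:
{"api": "drive_tool", "payload": {
  "rows": [
    [[0, 0, 0.05, 0, 0, 0], [0, 0, 0.1, 0, 0, 0], [0, 0, 0.15, 0, 0, 0], [0, 0, 0.15, 0, 0, 0]]
  ]
}}

```text
time_s: 42.32
eef_pos: [512.0, -437.8, 224.5]
ee_rot: [0.0, 0.991, -0.136, 0.0]
force: [-0.2, -0.2, -1.9]
grip_width: 0.129
```

```bash
python3 look.py w20
```

```text
[ 511.993 -437.778  224.541] [ 0.     0.991 -0.136  0.   ] yaw -0.2724076643380293 0.12851163151830333
[[281.286 285.265]]
```

View pics/w20.png

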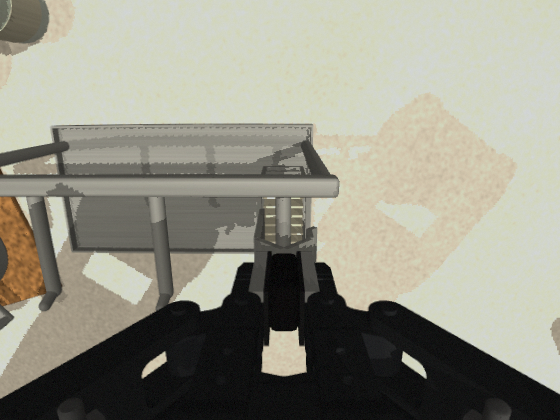

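Request:
{"api": "drive_tool", "payload": {
  "rows": [
    [[-0.15, 0.04, 0, 0, 0, 0], [-0.3, 0.085, 0, 0, 0, 0], [-0.45, 0.13, 0, 0, 0, 0], [-0.6, 0.17, 0, 0, 0, 0], [-0.67, 0.19, 0, 0, 0, 0], [-0.67, 0.19, 0, 0, 0, 0]]
  ]
}}

```text
time_s: 43.12
eef_pos: [444.9, -418.7, 224.3]
ee_rot: [-0.0, 0.991, -0.136, -0.0]
force: [-0.6, 0.4, -1.8]
grip_width: 0.126
```

Request:
{"api": "drive_tool", "payload": {
  "rows": [
    [[-0.1, 0, 0.3, 0, 0, 0], [-0.1, 0, 0.6, 0, 0, 0], [-0.1, 0.1, 0.9, 0, 0, 0], [-0.1, 0.3, 1, 0, 0, 0.05], [-0.1, 0.5, 1, 0, 0, 0.1], [-0.1, 0.7, 1, 0, 0, 0.15]]
  ]
}}

```text
time_s: 43.88
eef_pos: [435.3, -348.2, 324.3]
ee_rot: [-0.0, 1.0, -0.017, 0.0]
force: [0.5, 0.4, -1.7]
grip_width: 0.123
```

Request:
{"api": "drive_tool", "payload": {
  "rows": [
    [[0, 0.25, 0, 0, 0, 0.05], [0, 0.5, 0, 0, 0, 0.1], [0, 0.75, 0, 0, 0, 0.15], [0, 1, 0, 0, 0, 0.2]]
  ]
}}

```text
time_s: 44.38
eef_pos: [435.8, -247.4, 324.3]
ee_rot: [-0.0, 0.99, 0.141, 0.0]
force: [0.5, 0.2, -1.2]
grip_width: 0.128
```

Request:
{"api": "drive_tool", "payload": {
  "rows": [
    [[0, 0.25, 0, 0, 0, 0.05], [0, 0.5, 0, 0, 0, 0.1], [0, 0.75, 0, 0, 0, 0.15], [0, 1, 0, 0, 0, 0.2]]
  ]
}}

```text
time_s: 44.88
eef_pos: [436.2, -146.6, 324.5]
ee_rot: [0.0, 0.955, 0.295, 0.0]
force: [0.9, -0.5, -1.4]
grip_width: 0.125
```

Request:
{"api": "drive_tool", "payload": {
  "rows": [
    [[0, 0.25, 0, 0, 0, 0.05], [0, 0.5, 0, 0, 0, 0.1], [0, 0.75, 0, 0, 0, 0.15], [0, 1, 0, 0, 0, 0.2]]
  ]
}}

```text
time_s: 45.38
eef_pos: [436.5, -45.6, 324.6]
ee_rot: [0.0, 0.897, 0.443, 0.001]
force: [0.8, 0.3, -1.6]
grip_width: 0.125
```

Request:
{"api": "drive_tool", "payload": {
  "rows": [
    [[0, 0.25, 0, 0, 0, 0.05], [0, 0.5, 0, 0, 0, 0.1], [0, 0.75, 0, 0, 0, 0.15], [0, 1, 0, 0, 0, 0.2], [0, 1, 0, 0, 0, 0.2]]
  ]
}}

```text
time_s: 46.0
eef_pos: [436.8, 55.5, 324.8]
ee_rot: [0.0, 0.816, 0.578, 0.001]
force: [0.8, -0.1, -1.0]
grip_width: 0.127
```

Request:
{"api": "drive_tool", "payload": {
  "rows": [
    [[0.1, 0.3, 0, 0, 0, 0.05], [0.2, 0.6, 0, 0, 0, 0.1], [0.3, 0.98, -0.1, 0, 0, 0.15], [0.4, 0.98, -0.25, 0, 0, 0.2], [0.6, 0.98, -0.36, 0, 0, 0.2], [0.8, 0.98, -0.36, 0, 0, 0.2], [0.88, 0.98, -0.36, 0, 0, 0.2], [0.88, 0.98, -0.36, 0, 0, 0.2]]
  ]
}}

```text
time_s: 47.0
eef_pos: [525.0, 153.2, 288.7]
ee_rot: [-0.0, 0.716, 0.699, 0.001]
force: [0.8, -1.1, -2.5]
grip_width: 0.128
```

```bash
python3 look.py w21
```

```text
[524.981 153.174 288.66 ] [-0.     0.716  0.699  0.001] yaw 1.5467329523962083 0.12827642059648425
[[283.498 228.017]]
```

View pics/w21.png

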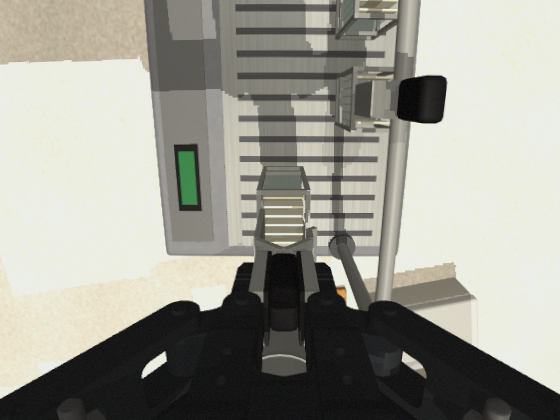

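Request:
{"api": "drive_tool", "payload": {
  "rows": [
    [[0.1, 0, 0, 0, 0, 0], [0.2, 0, 0, 0, 0, 0], [0.3, 0, 0, 0, 0, 0], [0.4, 0, 0, 0, 0, 0], [0.5, 0, 0, 0, 0, 0], [0.58, 0, 0, 0, 0, 0], [0.64, 0, 0, 0, 0, 0], [0.64, 0, 0, 0, 0, 0]]
  ]
}}

```text
time_s: 48.05
eef_pos: [588.9, 153.3, 288.6]
ee_rot: [-0.0, 0.715, 0.699, 0.001]
force: [-0.8, -0.1, -1.6]
grip_width: 0.124
```

```bash
python3 look.py w22
```

```text
[588.856 153.293 288.636] [-0.     0.715  0.699  0.001] yaw 1.5469765244376024 0.12385341432408838
[[283.517 228.034]]
```

View pics/w22.png

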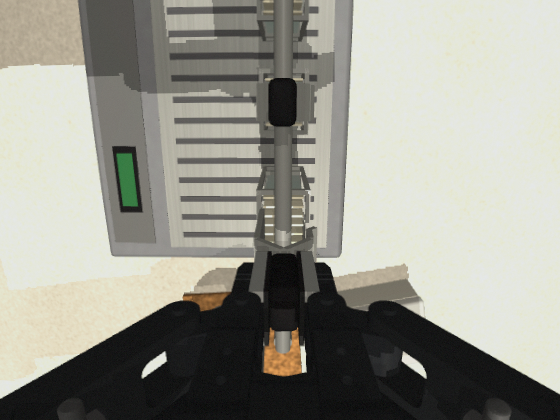

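Request:
{"api": "drive_tool", "payload": {
  "rows": [
    [[0, 0, -0.08, 0, 0, 0], [0, 0, -0.16, 0, 0, 0], [0, 0, -0.24, 0, 0, 0], [0, 0, -0.3, 0, 0, 0], [0, 0, -0.34, 0, 0, 0], [0, 0, -0.37, 0, 0, 0], [0, 0, -0.37, 0, 0, 0]]
  ]
}}

```text
time_s: 48.98
eef_pos: [588.6, 153.3, 251.6]
ee_rot: [-0.0, 0.715, 0.699, 0.001]
force: [-1.5, -0.7, -1.0]
grip_width: 0.125
```

Request:
{"api": "drive_tool", "payload": {
  "rows": [
    [[0, 0, -0.01, 0, 0, 0], [0, 0, -0.02, 0, 0, 0], [0, 0, -0.02, 0, 0, 0]]
  ]
}}

```text
time_s: 49.35
eef_pos: [588.7, 153.4, 250.8]
ee_rot: [0.0, 0.715, 0.699, 0.001]
force: [-2.4, -0.9, 5.0]
grip_width: 0.126
```

Request:
{"api": "drive_tool", "payload": {
  "rows": [
    [[0, 0, 0, 0, 0, 0], [0, 0, 0, 0, 0, 0], [0, 0, 0, 0, 0, 0], [0, 0, 0, 0, 0, 0]]
  ],
  "fingers": -0.1
}}

```text
time_s: 49.85
eef_pos: [588.7, 153.3, 250.7]
ee_rot: [0.0, 0.715, 0.699, 0.001]
force: [-0.3, 0.2, -0.1]
grip_width: 0.451
```

Request:
{"api": "drive_tool", "payload": {
  "rows": [
    [[0, 0, 0.15, 0, 0, 0], [0, 0, 0.4, 0, 0, 0], [0, 0, 0.8, 0, 0, 0], [-0.2, 0, 0.9, 0, 0, 0], [-0.5, 0, 0.9, 0, 0, 0], [-0.8, 0, 0.9, 0, 0, 0]]
  ]
}}

```text
time_s: 50.6
eef_pos: [507.9, 153.3, 341.9]
ee_rot: [0.001, 0.715, 0.699, 0.002]
force: [0.6, 0.5, 0.0]
grip_width: 0.452
```

```bash
python3 look.py w23;python3 - <<'E'
from h import *
im=viewer.capture('top'); cv2.imwrite('pics/t23.png',im[:,:,::-1])
im=viewer.capture('scene'); crop(im,220,150,220,140,3.6,'pics/s23.png')
E
```

```text
[507.854 153.315 341.863] [0.001 0.715 0.699 0.002] yaw 1.546987433604012 0.45237925776002613
[[282.943 202.774]]
```

View pics/w23.png

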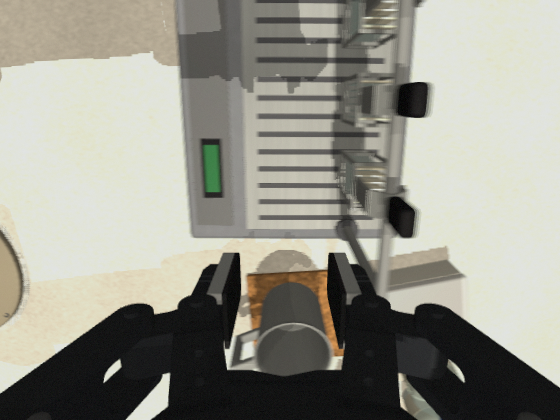

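View pics/t23.png

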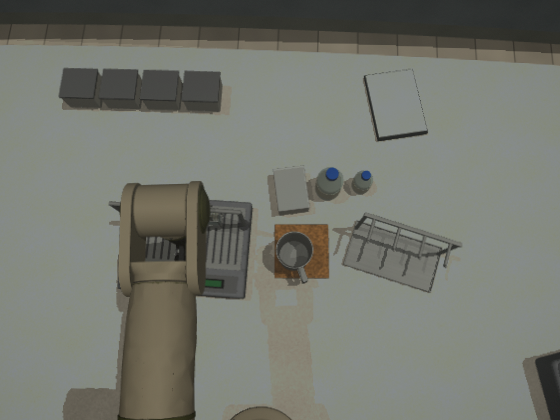

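View pics/s23.png

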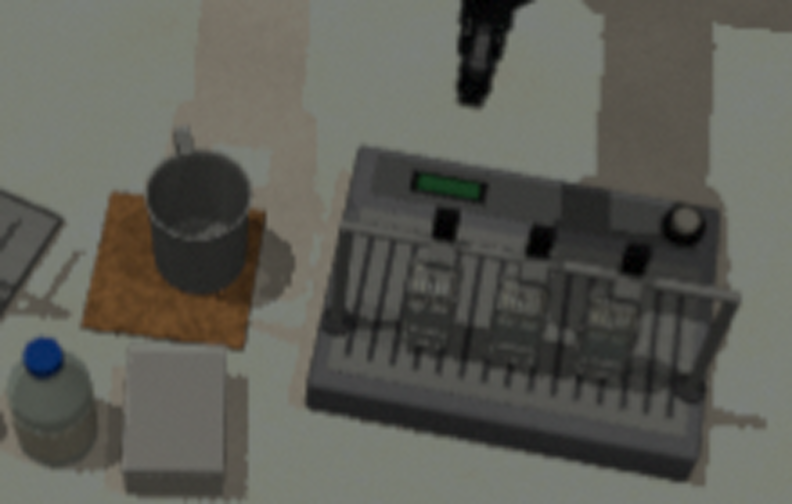

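All three hang. But the jug shifted on its mat (top view rim (303,248) → (295,251)), so that's the announced knock. I'll measure it.

```bash
python3 - <<'E'
from h import *
np.set_printoptions(precision=1,suppress=True)
ct=viewer.calibration('top');cs=viewer.calibration('scene')
a=cv2.imread('pics/t10.png')[:,:,::-1];b=cv2.imread('pics/t23.png')[:,:,::-1]
crop(np.hstack([a[215:290,265:340],b[215:290,265:340]]),0,0,150,75,5,'pics/jcmp.png')
E
```

```text
(no output)
```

View pics/jcmp.png

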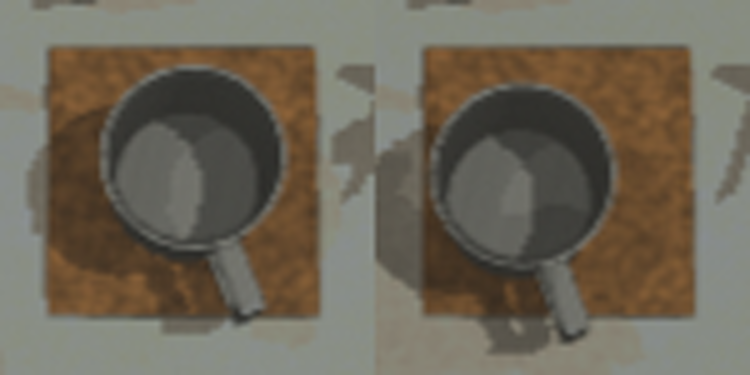

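By rim and foot offsets the jug is now about (-10, +21) mm from the mat's centre: upright, whole foot on the mat, inside the ±36 limit. So I'll leave it. Next: to the start button with the fingers shut.

Request:
{"api": "drive_tool", "payload": {
  "rows": [
    [[-0.2, 0.3, 0, 0, 0, 0], [-0.4, 0.6, 0, 0, 0, 0], [-0.6, 0.8, 0, 0, 0, 0], [-0.76, 1, 0, 0, 0, 0]]
  ],
  "fingers": -1,
  "force": 40
}}

```text
time_s: 51.25
eef_pos: [432.3, 254.3, 342.9]
ee_rot: [0.001, 0.715, 0.699, 0.002]
force: [-0.2, 0.3, -0.4]
grip_width: -0.003
```

Request:
{"api": "drive_tool", "payload": {
  "rows": [
    [[0, 0.3, -0.2, 0, 0, 0], [0, 0.6, -0.5, 0, 0, 0], [0, 0.8, -0.8, 0, 0, 0], [0, 0.9, -1, 0, 0, 0], [0, 0.9, -1, 0, 0, 0]]
  ]
}}

```text
time_s: 51.88
eef_pos: [432.4, 344.6, 241.9]
ee_rot: [0.001, 0.715, 0.699, 0.001]
force: [0.0, -0.6, -0.0]
grip_width: 0.002
```

```bash
python3 look.py w24; python3 - <<'E'
from h import *
import pickle
pickle.dump(viewer.calibration('wrist'),open('w24.pkl','wb'))
E
```

```text
[432.431 344.637 241.916] [0.001 0.715 0.699 0.001] yaw 1.548088988572159 0.002321146484401965
[[283.55  263.316]]
```

View pics/w24.png

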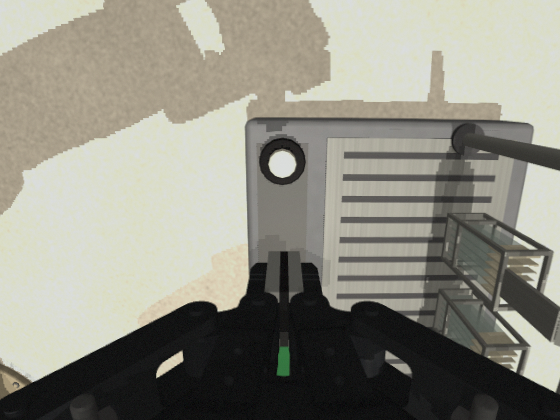

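```bash
python3 - <<'E'
from h import *
import pickle
np.set_printoptions(precision=1,suppress=True)
c=pickle.load(open('w24.pkl','rb')); d=pickle.load(open('w10.pkl','rb'))
for z in (62,66,70): print(onz(c,(282.5,163),z),np.linalg.norm(onz(c,(269,163),z)-onz(c,(297,163),z)))
print(tri([ray(c,(282.5,163)),ray(d,(229,91)),ray(pickle.load(open('w1.pkl','rb')),(148,76))]))
E
```

```text
[433.3 363.6  62. ] 24.36721494773801
[433.3 364.3  66. ] 24.04816270296119
[433.4 365.   70. ] 23.729110458184365
(array([432.8, 364.7,  65.1]), [0.7494446962235829, 1.2638833841329835, 0.615744713363306])
```

Request:
{"api": "drive_tool", "payload": {
  "rows": [
    [[0, 0.1, -0.3, 0, 0, 0], [0.01, 0.2, -0.6, 0, 0, 0], [0.01, 0.2, -1, 0, 0, 0], [0.01, 0.2, -1, 0, 0, 0]]
  ]
}}

```text
time_s: 52.42
eef_pos: [433.7, 363.7, 142.4]
ee_rot: [0.001, 0.715, 0.699, 0.001]
force: [-1.3, -0.6, 1.7]
grip_width: -0.002
```

Request:
{"api": "drive_tool", "payload": {
  "rows": [
    [[0, 0, -0.2, 0, 0, 0], [0, 0, -0.4, 0, 0, 0], [0, 0, -0.46, 0, 0, 0], [0, 0, -0.46, 0, 0, 0]]
  ]
}}

```text
time_s: 52.92
eef_pos: [434.5, 363.9, 97.9]
ee_rot: [0.001, 0.716, 0.699, 0.002]
force: [0.2, -0.4, 1.2]
grip_width: -0.003
```

```bash
python3 look.py w25; python3 - <<'E'
from h import *
im=viewer.capture('scene'); crop(im,220,150,220,140,3.6,'pics/s25.png')
E
```

```text
[434.479 363.898  97.911] [0.001 0.716 0.699 0.002] yaw 1.546785044197747 -0.0034157691323193572
[[288.824 725.056]]
```

View pics/w25.png

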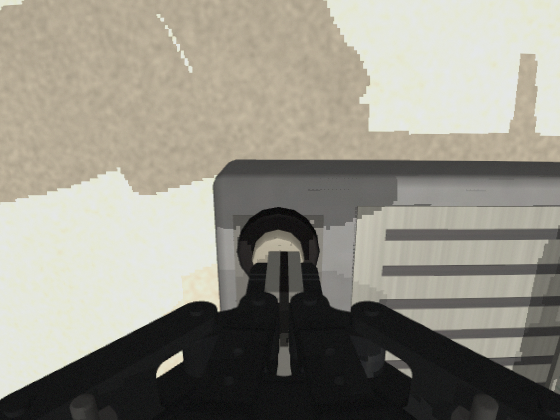

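View pics/s25.png

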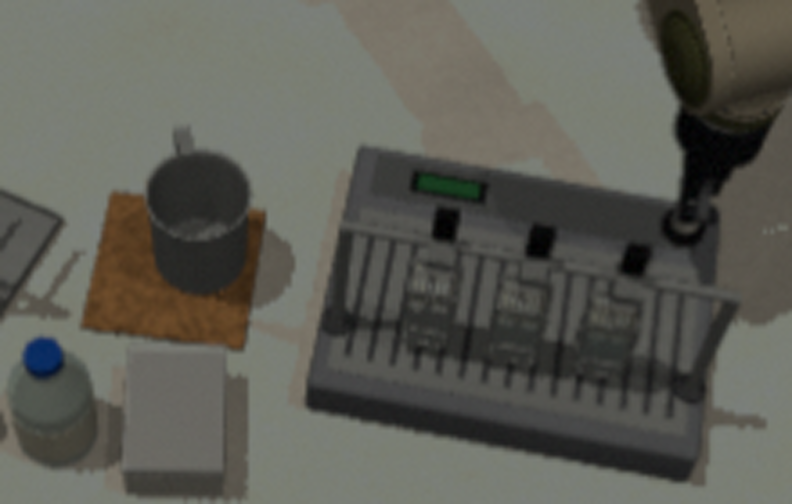

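Request:
{"api": "drive_tool", "payload": {
  "rows": [
    [[-0.02, 0.01, -0.03, 0, 0, 0], [-0.02, 0.01, -0.08, 0, 0, 0], [-0.02, 0.01, -0.12, 0, 0, 0], [-0.02, 0.01, -0.14, 0, 0, 0], [-0.02, 0.01, -0.14, 0, 0, 0]]
  ]
}}

```text
time_s: 53.65
eef_pos: [433.0, 365.5, 89.0]
ee_rot: [0.002, 0.715, 0.699, 0.003]
force: [-15.1, -10.4, 47.0]
grip_width: -0.004
```

Contact earlier than expected (47 N at z=89). I'll back off.

Request:
{"api": "drive_tool", "payload": {
  "rows": [
    [[0, 0, 0.03, 0, 0, 0], [0, 0, 0.06, 0, 0, 0], [0, 0, 0.08, 0, 0, 0], [0, 0, 0.08, 0, 0, 0]]
  ]
}}

```text
time_s: 54.15
eef_pos: [432.9, 365.4, 96.5]
ee_rot: [0.002, 0.715, 0.699, 0.003]
force: [0.6, 0.0, -0.5]
grip_width: 0.001
```

```bash
python3 look.py w26; python3 - <<'E'
from h import *
print(ctrl.sense()['force'])
im=viewer.capture('scene'); crop(im,370,160,80,60,8,'pics/s26.png')
E
```

```text
[432.901 365.393  96.529] [0.002 0.715 0.699 0.003] yaw 1.5476566245521608 0.0010256274955392209
[[290.776 686.63 ]]
[ 1.07915302 -0.11599178 -0.33829024]
```

View pics/w26.png

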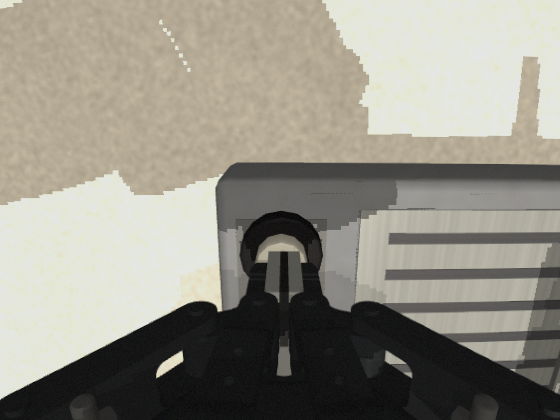

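View pics/s26.png

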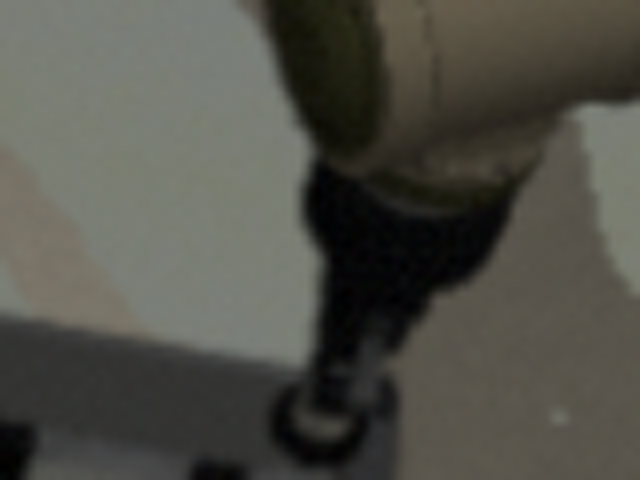

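I'll probe slowly to get the force profile (spring or rigid collar).

Request:
{"api": "drive_tool", "payload": {
  "rows": [
    [[0, 0, -0.02, 0, 0, 0], [0, 0, -0.02, 0, 0, 0]]
  ]
}}

```text
time_s: 54.5
eef_pos: [433.0, 365.4, 94.4]
ee_rot: [0.002, 0.715, 0.699, 0.003]
force: [0.3, 0.6, 2.1]
grip_width: 0.001
```

Request:
{"api": "drive_tool", "payload": {
  "rows": [
    [[0, 0, -0.01, 0, 0, 0], [0, 0, -0.01, 0, 0, 0]]
  ]
}}

```text
time_s: 54.75
eef_pos: [433.0, 365.5, 93.5]
ee_rot: [0.002, 0.715, 0.699, 0.003]
force: [-0.8, 0.2, 2.0]
grip_width: -0.003
```

Request:
{"api": "drive_tool", "payload": {
  "rows": [
    [[0, 0, -0.01, 0, 0, 0], [0, 0, -0.01, 0, 0, 0]]
  ]
}}

```text
time_s: 55.0
eef_pos: [433.0, 365.4, 92.4]
ee_rot: [0.002, 0.715, 0.699, 0.003]
force: [-1.7, -0.4, 1.9]
grip_width: 0.003
```

Request:
{"api": "drive_tool", "payload": {
  "rows": [
    [[0, 0, -0.01, 0, 0, 0], [0, 0, -0.01, 0, 0, 0]]
  ]
}}

```text
time_s: 55.25
eef_pos: [433.0, 365.4, 91.5]
ee_rot: [0.002, 0.715, 0.699, 0.003]
force: [-0.2, 0.3, 3.6]
grip_width: 0.001
```

Request:
{"api": "drive_tool", "payload": {
  "rows": [
    [[0, 0, -0.01, 0, 0, 0], [0, 0, -0.01, 0, 0, 0]]
  ]
}}

```text
time_s: 55.5
eef_pos: [433.0, 365.4, 90.5]
ee_rot: [0.002, 0.715, 0.699, 0.003]
force: [-0.5, -1.2, 3.5]
grip_width: -0.002
```

A spring profile (2 → 3.6 N from z=94.4 to 90.5), so it is the button. I'll press the last millimetre or so.

Request:
{"api": "drive_tool", "payload": {
  "rows": [
    [[0, 0, -0.01, 0, 0, 0], [0, 0, -0.015, 0, 0, 0], [0, 0, -0.015, 0, 0, 0], [0, 0, -0.015, 0, 0, 0]]
  ]
}}

```text
time_s: 56.0
eef_pos: [433.0, 365.5, 89.7]
ee_rot: [0.002, 0.715, 0.699, 0.003]
force: [-2.3, -2.3, 11.2]
grip_width: -0.001
```

The button bottomed (11 N against 5 N needed). I'll retract straight up, then aside, and check everything.

Request:
{"api": "drive_tool", "payload": {
  "rows": [
    [[0, 0, 0.2, 0, 0, 0], [0, 0, 0.6, 0, 0, 0], [0, 0, 1, 0, 0, 0], [0, 0, 1, 0, 0, 0]]
  ]
}}

```text
time_s: 56.5
eef_pos: [434.0, 366.0, 192.1]
ee_rot: [0.003, 0.715, 0.699, 0.006]
force: [-0.8, 0.2, -0.9]
grip_width: -0.003
```

Request:
{"api": "drive_tool", "payload": {
  "rows": [
    [[-0.2, -0.2, 0.3, 0, 0, 0], [-0.3, -0.6, 0.7, 0, 0, 0], [-0.4, -1, 1, 0, 0, 0], [-0.4, -1, 1, 0, 0, 0]]
  ]
}}

```text
time_s: 57.0
eef_pos: [394.1, 264.7, 293.2]
ee_rot: [0.003, 0.716, 0.698, 0.007]
force: [0.5, 0.5, 0.1]
grip_width: 0.001
```

Request:
{"api": "drive_tool", "payload": {
  "rows": [
    [[0, -0.3, 0, 0, 0, 0], [0, -0.6, 0, 0, 0, 0], [0, -1, 0, 0, 0, 0], [0, -1, 0, 0, 0, 0]]
  ]
}}

```text
time_s: 57.5
eef_pos: [394.2, 163.7, 291.6]
ee_rot: [0.002, 0.717, 0.697, 0.006]
force: [0.0, 1.0, 0.3]
grip_width: -0.004
```

Request:
{"api": "drive_tool", "payload": {
  "rows": [
    [[0, -0.3, 0, 0, 0, 0], [0, -0.6, 0, 0, 0, 0], [0, -1, 0, 0, 0, 0], [0, -1, 0, 0, 0, 0], [0, -1, 0, 0, 0, 0]]
  ]
}}

```text
time_s: 58.12
eef_pos: [394.3, 64.6, 290.9]
ee_rot: [0.002, 0.717, 0.697, 0.005]
force: [0.2, -0.2, 0.2]
grip_width: 0.002
```

```bash
python3 look.py w27; python3 - <<'E'
from h import *
import pickle
pickle.dump(viewer.calibration('wrist'),open('w27.pkl','wb'))
im=viewer.capture('scene'); crop(im,220,150,220,140,3.6,'pics/s27.png')
im=viewer.capture('top'); crop(im,100,160,260,150,3,'pics/t27.png')
E
```

```text
[394.328  64.618 290.884] [0.002 0.717 0.697 0.005] yaw 1.5434910100553545 0.0016524158171953042
[[282.311 227.235]]
```

View pics/w27.png

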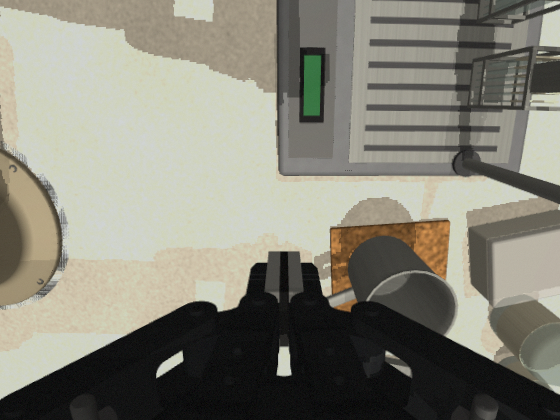

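View pics/s27.png

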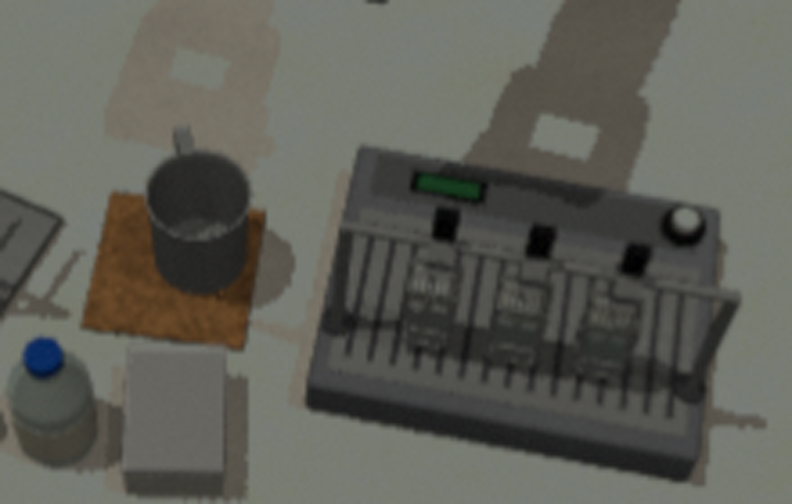

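View pics/t27.png

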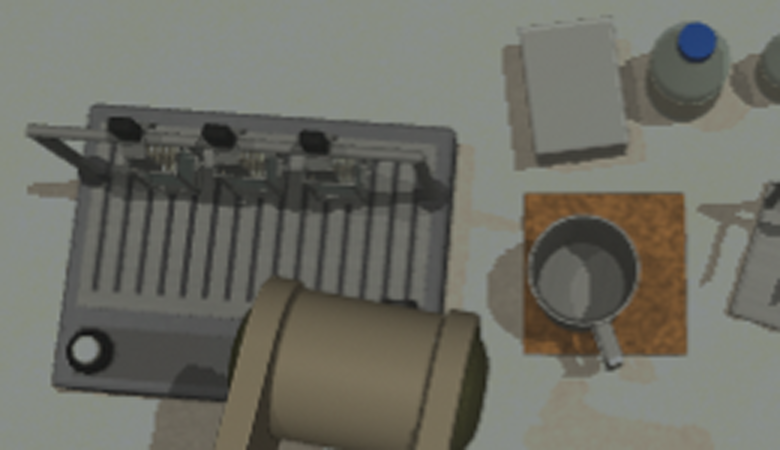

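```bash
python3 - <<'E'
from h import *
np.set_printoptions(precision=1,suppress=True)
ct=viewer.calibration('top');cs=viewer.calibration('scene')
m=onz(ct,(301.8,251.2),8);j=onz(ct,(294.3,250.3),118);d=j-m
print('top',d)
# scene: rim centre and mat corners
f=lambda u,v:(220+u/3.6,150+v/3.6)
mm=(onz(cs,f(110,192),8)+onz(cs,f(243,348),8))/2; jj=onz(cs,f(198.5,198),118);print('scene',jj-mm)
for n,u,v in (('a',446,224),('b',540,241),('c',636,259)): print(n,onz(cs,f(u,v),243))
print(ctrl.sense()['force'],ctrl.sense()['time_s'])
E
```

```text
top [-13.9  22.4 110. ]
scene [-10.4  22.4 110. ]
a [590.  150.9 243. ]
b [591.8 225.  243. ]
c [594.1 300.  243. ]
[-0.8 -0.5  0.1] 58.275
```

The jug is at (-12, +22) mm from the mat's centre in both views. The carriers sit 75 mm apart on the rail and the button is out. Handing in.

```bash
python3 -c "
from rig import ctrl
print(ctrl.finish_job())"
```

```text
the job is handed in; nothing more can be done
None
```

The job is handed in at about 58 s. The jug is on the cork mat, all three carriers (only three were on the stand) hang from the dryer's rail, and the start button was pressed after that. The hand-in reports no verdict.

**Last checks, from the top and scene cameras and the force readings:**
- **Carriers:** they hang upright at world y of about 151, 225 and 300 mm, which is 75 mm apart. They sit over the rail's line (x of about 590 to 594 mm) and nothing touches them.
- **Jug:** it is upright with its whole foot on the mat, about (-12, +22) mm from the mat's centre against a limit of ±36. I had set it within about 5 mm. It was then knocked about 25 mm aside during the run, and I left it because it was still inside the limit. The two views differed by about 3.5 mm along x.
- **Button:** it was pressed to the bottom twice. The first press met it about 10 mm earlier than I had calculated and reached about 47 N. A slow second press showed the button's spring force, then its stop at 11 N. It looked released afterwards. I could not read its travel directly.
- **Bystanders:** the bottles and tip box looked unmoved in the pictures. I did not measure them.
- **Arm:** it was clear of everything at hand-in.

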